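Nest the three sampling pots and press them home

ROBOT

A 6-joint arm with a two-finger parallel gripper is mounted at the origin on a cart in front of the work surface, level with it; the furniture and walls round the work are solid. World frame = base frame: x ahead of the robot, y to its left, z up, the work surface at z = 0. Lengths are in mm, angles in rad, forces in N, time in s.
With the tool pointing down it reaches from about 300 to 875 mm from the base axis. Payload 4.2 kg.
Tool frame: the origin (TCP) lies midway between the tips of the shut fingers; the grasp point (between the pads) lies 19 mm behind it; z points along the fingers, y is the direction in which the jaws open and shut (so a half turn about z gives the same grasp; the last joint's range is limited). The gripper opens to 85 mm and grips with 20 to 120 N. Pads are 22 mm wide; open, the fingers measure 114 mm over their backs; the gripper's body (76 mm by 85 mm) begins 54 mm behind the grasp point. The pads swing forward as they close: fully open they stand 13 mm farther back than shut.
Start: joints at [1.192, 0.32, 1.565, -0, 1.257, -0.02], TCP at [201.914, 538.398, 231.338] pointing down, gripper open.
Joint ranges: [-3.11, 3.11], [-0.84, 2.01], [0.21, 2.61], [-1.34, 4.49], [0.05, 2.63], [-2.56, 2.56]. Speed limits (rad/s): [2.57, 2.57, 3.14, 3.14, 3.14, 3.14].

INTERFACE

Orientations are given as a unit quaternion [x, y, z, w].
In Python, from cell import arm gives the robot as it stands.
- The arm moves only by the tool play_rows, never from a script. Its argument "deltas" is a list of rows, each a list of 2 entries, a list of its own where there are three numbers: the shift along the tool's x, y, z in m, then the turn, a rotation vector about the tool's x, y, z in degrees. A call has 1 to 5 rows; each row is the pose to reach, as a shift and turn from the pose commanded when the call began, along the tool's axes at that moment; what a row does not reach only later rows make up. A row lasts 1/10 s, in which the tool goes at most 50 mm and 8.59 degrees, less where a joint would pass 70% of its speed; a pose out of reach is approached as far as the arm can. A call with a gripper value outside its range is refused whole. "claw" is the finger opening in m, from 0 to 0.0854, set as the call begins (left out, the last holds). The fingers move at their own pace and stop on an object; "grip_force" is the grip in N (left out, the last holds). Time passes only in rows, so rows that repeat a pose let the fingers close. It gives the time, the measured TCP pose, the force and the opening at its end, in the units of the state.
- arm.observe(): the state, without advancing time (a new reading comes with each control period).
- arm.grab_frame(name): name is "scene" or "side" or "wrist"; returns a dict with "pixels" (480x640x3 uint8, blue, green, red), "fx", "fy", "cx", "cy" (pixels), "distortion" ([k1, k2, p1, p2, k3] as OpenCV has them; the pictures are not rectified), "rvec" (rotation vector, rad) and "tvec" (3), from world to camera coordinates, as OpenCV has them. Camera axes: x right, y down, z forward; pixel columns grow to the right and rows downward; lengths in mm; the calibration is good to about 2 mm. A picture is of the moment at which its call begins. There is no depth.
- arm.sign_off(): hands the job in, once; it reports no verdict.
The state is a dict: "t": time; "qpos": joint angles; "joint_vel": joint speeds; "joint_efforts": joint torques, N m; "eef_pos": TCP position; "ee_rot": TCP orientation; "ft_force": force on the tool from outside, world axes, zero at the start; "ft_torque": the same for the moment, N m; "opening": finger opening in mm.
Only numpy, scipy, OpenCV 4.12 (cv2) and the standard library are available. Lean on these libraries where they do the work, as an engineer would, in place of code of your own. Each camera call takes 0.05 s, during which the arm holds its last target.

TASK

Pack the coffee sampler's travel nest. The middle-sized pot was left upside down to drain: turn it mouth up, put it into the big pot, put the small lidded pot into the middle one, and press the whole nest down past the spring leaves until each pot sits flat on the floor of the next. Leave the big pot standing where it is and do not disturb the other things on the desk.

Things in the scene. Friction and masses are not known exactly. Their poses are not given: they have to be found in the camera images.
- carrier: Big pot: loose, upright, square, open, bare aluminium, 82 x 82 mm outside, rounded corners, 85 mm tall, 0.9 kg. Origin: centre of its underside; z up, x and y square to its walls. Walls 3 mm, floor 4 mm thick, cavity 76 x 76 mm. The middle pot just set in stops on four spring leaves, base 70 mm up, and may lean; pushed to 45 mm it stands by itself. Home, its rim is 9 mm above this one's.
- carrier_leaves (a point): On the big pot's axis, 47 mm above its underside, amid four dark bowed spring leaves (16 mm wide, one mid-way along each inner wall). They leave the wall 3 mm below the rim and reach in to 31 mm from the axis, 45 to 65 mm above the underside; each yields outward by 6 mm, with 6 N when the middle pot is in. Pushing that pot between them takes up to 20 N, then about 10 N all the way home.
- middle_center (a point): Centre (half-way up) of the middle pot: loose, square, open-topped bare aluminium, 66 x 66 mm outside, rounded corners, 90 mm tall, walls 3 mm, floor 4 mm, cavity 60 x 60 mm, about 0.16 kg. z points from its closed base (45 mm along -z) to its mouth (45 mm along +z): it starts upside down, z down, closed base uppermost. x and y are square to its walls.
- small_knob (a point): Centre of the knob head of the small pot, 110 mm above the middle of its underside. The pot: loose, upright, square, bare aluminium, 52 x 52 mm outside, about 0.12 kg; fixed 53 x 53 mm lid, its top 88 mm above the underside; round black knob, stem 12 mm, head 25 mm across from 104 to 116 mm, top at 118 mm. x, y square to its walls, z up. Home, its lid is 2 mm above the middle pot's rim.
- cup_steel: Bystander: small round steel cup, 65 mm wide, 48 mm tall, loose. Origin: centre of its underside.
- tape_clear: Bystander: roll of packing tape lying flat, 92 mm wide, 48 mm tall, loose. Origin: centre of its underside.
- stamp: Bystander: wooden hand stamp standing on its face, 48 x 25 mm, 73 mm tall, loose. Origin: centre of its underside.
- marker: Bystander: marker pen lying flat, 135 mm long, 17 mm thick, loose. Origin: its middle, on the underside.
Not all that is in view belongs to the job. Leave any green or yellow look-alike of the part that bears middle_center alone.

How it is judged (in metres and radians):
At the end, for the whole second after the job is handed in: The middle pot stands mouth up on the floor of the big pot and the small pot on the floor of the middle one, each within 3 mm of fully home, upright within 0.05 to 0.06 rad and centred (6 mm; small pot 12 mm, the play it has); the big pot stands upright on the desk within 50 mm of where it was (angle between each of middle_center, small_knob's own z axis and vertical below 0.06 rad and z of middle_center in the frame of carrier between 0.045 and 0.052 m and horizontal distance between middle_center and carrier below 0.006 m and z of small_knob in the frame of middle_center between 0.064 and 0.0722 m and horizontal distance between small_knob and middle_center below 0.012 m and angle between carrier's own z axis and vertical below 0.05 rad and height (world z) of carrier below 0.01 m and distance of carrier from where it was at the start of the episode below 0.05 m); the robot touches nothing.
It fails at once if a bystander (cup, tape, stamp or marker) is moved more than 30 mm (distance of any of cup_steel, tape_clear, stamp, marker from where it was at the start of the episode above 0.03 m).
It also fails if it takes over 72 s, if anything falls off the work surface, if the arm or the gripper's body presses on something with over 40 N, if the wrist force passes 120 N, or if a joint passes its speed limit or range.

## Working session

There is one attempt and no reset: what is moved stays moved. The work goes in short steps, Python scripts to look and compute and a tool call to move; the robot and the scene stay as the last step left them, time stands still between calls to the robot, and variables do not carry over. Pictures are saved under pics/ and viewed, and the job is handed in when it is done.

Besides the shell and the picture viewer there is one more tool, called by a JSON object that holds its "op" and its "data". play_rows: Moves the arm, as the interface text tells. Its arguments: {"type":"object","properties":{"deltas":{"type":"array"},"claw":{"type":"number"},"grip_force":{"type":"number"}},"required":["deltas"]}

```bash
ls; mkdir -p pics
cat > h.py <<'E'
import numpy as np, cv2
from cell import arm
from scipy.spatial.transform import Rotation as R
def grab(name,fn=None):
    f=arm.grab_frame(name)
    if fn: cv2.imwrite('pics/'+fn,f['pixels'])
    return f
def cam(f):
    K=np.array([[f['fx'],0,f['cx']],[0,f['fy'],f['cy']],[0,0,1.]])
    Rm=cv2.Rodrigues(np.array(f['rvec'],float))[0]; t=np.array(f['tvec'],float).ravel()
    return K,np.array(f['distortion'],float),Rm,t
def ray(f,uv):
    K,d,Rm,t=cam(f)
    p=cv2.undistortPoints(np.array(uv,float).reshape(-1,1,2),K,d).reshape(-1,2)
    dirs=np.c_[p,np.ones(len(p))]@Rm
    return -Rm.T@t,dirs
def onz(f,uv,z):
    o,d=ray(f,uv); s=(z-o[2])/d[:,2]
    return o+s[:,None]*d
def proj(f,P):
    K,d,Rm,t=cam(f)
    return cv2.projectPoints(np.array(P,float).reshape(-1,1,3),np.array(f['rvec'],float),t,K,d)[0].reshape(-1,2)
def tri(f1,uv1,f2,uv2):
    o1,d1=ray(f1,uv1);o2,d2=ray(f2,uv2);d1=d1[0];d2=d2[0]
    A=np.c_[d1,-d2];s=np.linalg.lstsq(A,o2-o1,rcond=None)[0]
    a=o1+s[0]*d1;b=o2+s[1]*d2
    return (a+b)/2,np.linalg.norm(a-b)
E
python3 - <<'E'
from h import *
print(arm.observe())
for n in ['scene','side','wrist']:
    f=grab(n,n+'0.png'); print(n,f['fx'],f['cx'],f['cy'],f['distortion'],-cam(f)[2].T@cam(f)[3])
E
```

```text
pics
{'t': 0.0, 'qpos': array([ 1.19196527e+00,  3.20290647e-01,  1.56568760e+00,  1.86442314e-05,
        1.25740295e+00, -2.00211403e-02]), 'joint_vel': array([-2.12900393e-04,  2.50650848e-07, -2.05015536e-03,  5.88369908e-05,
        1.04342125e-04,  1.93292646e-03]), 'joint_efforts': array([-6.53314619e-04, -4.15519023e+01, -2.34155202e+01, -1.06407012e-04,
        8.11674952e-03,  1.39749204e-06]), 'eef_pos': array([201.7436456 , 537.93005926, 230.47965762]), 'ee_rot': array([ 1.78446877e-01,  9.83949141e-01, -8.74788251e-04, -1.85850497e-04]), 'ft_force': array([ 0.73158666,  0.64772243, -0.94517918]), 'ft_torque': array([-0.002746  , -0.06614286,  0.00914201]), 'opening': 85.51645899675387}
scene 556.3126160792708 315.54097821880856 251.89333933191375 [-0.13587934  0.          0.          0.          0.        ] [ -106.60472063 -1088.54803446   765.4724403 ]
side 611.7899620042815 330.6201500954672 247.3365305022607 [-0.03180212  0.          0.          0.          0.        ] [ 530.29684906  966.39713618 1001.62736558]
wrist 333.0630509680617 326.2879652629494 234.96907128991293 [-0.04908543  0.          0.          0.          0.        ] [128.65179171 564.97234083 373.24688709]
```

View pics/scene0.png

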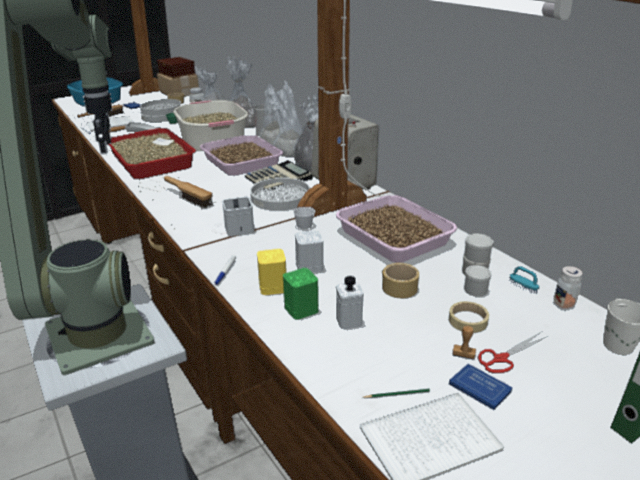

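View pics/side0.png

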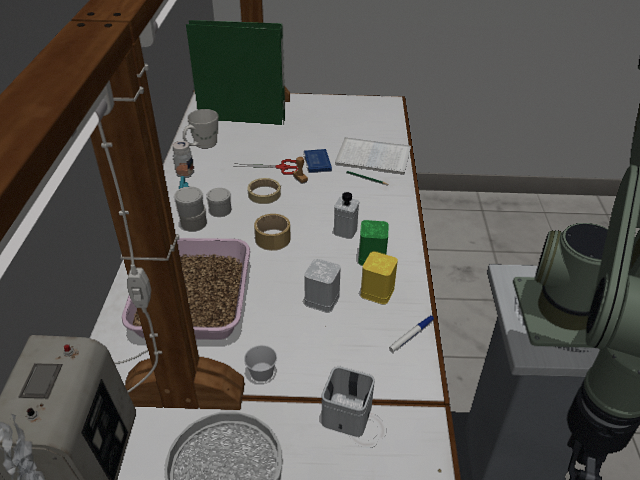

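View pics/wrist0.png

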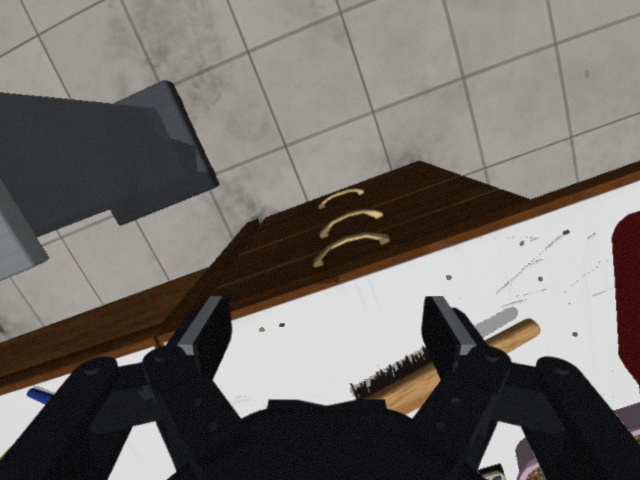

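The scene picture shows the big pot at about (238,216), the middle pot upside down at (310,250) and the small pot at (350,302). In the side view they are at (348,400), (322,284) and (346,215). The yellow and green look-alikes stand beside the middle pot. I'll zoom in on these.

Run:
```python
import cv2
a=cv2.imread('pics/scene0.png');b=cv2.imread('pics/side0.png')
cv2.imwrite('pics/sc_z.png',cv2.resize(a[185:335,210:410],None,fx=4,fy=4,interpolation=cv2.INTER_CUBIC))
cv2.imwrite('pics/si_z1.png',cv2.resize(b[180:320,280:440],None,fx=4,fy=4,interpolation=cv2.INTER_CUBIC))
cv2.imwrite('pics/si_z2.png',cv2.resize(b[330:450,230:430],None,fx=4,fy=4,interpolation=cv2.INTER_CUBIC))
```

```text
(no output)
```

View pics/sc_z.png

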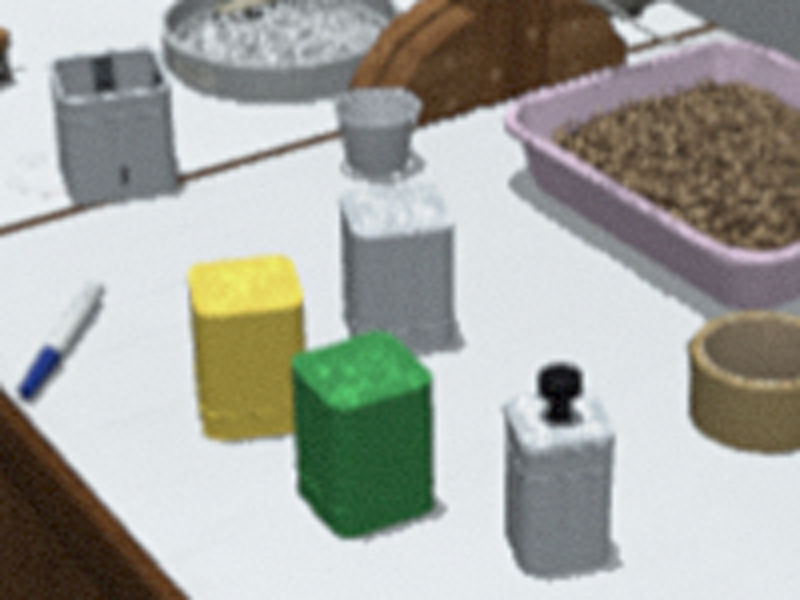

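View pics/si_z1.png

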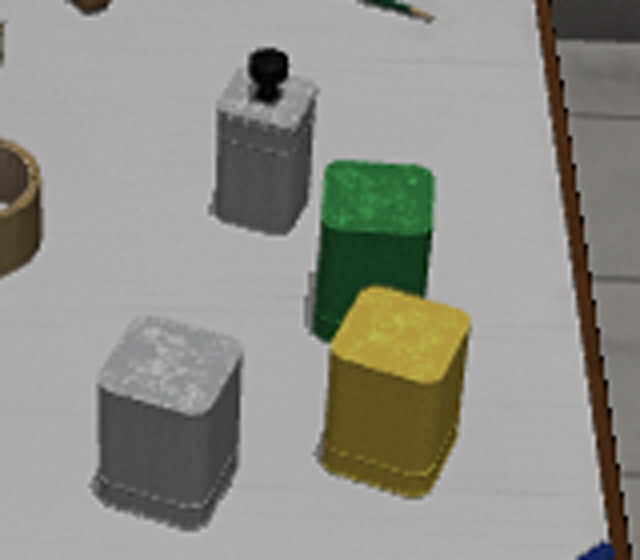

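View pics/si_z2.png

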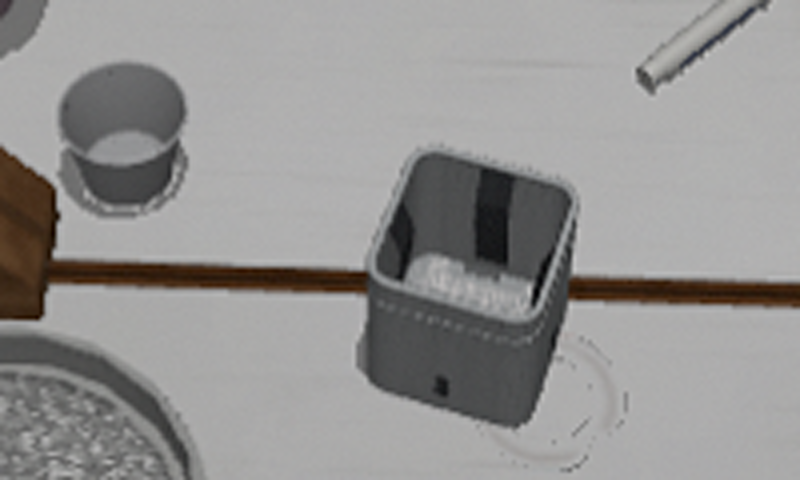

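```bash
cat > pts.py <<'E'
from h import *
import sys
def line(p,q): return np.cross([*p,1.],[*q,1.])
def corners(lines,off,sc):
    L=[line(*l) for l in lines]; out=[]
    for i in range(len(L)):
        x=np.cross(L[i],L[(i+1)%len(L)]); out.append(x[:2]/x[2]/sc+np.array(off))
    return np.array(out)
def rep(name,f,lines,off,z,sc=4):
    c=corners(lines,off,sc); P=onz(f,c,z)
    e=np.roll(P,-1,0)-P
    yaw=[np.degrees(np.arctan2(v[1],v[0]))%90 for v in e]
    print(name,'c',P.mean(0).round(1),'edges',np.linalg.norm(e,axis=1).round(1),'yaw',np.round(yaw,1))
    return P
E
python3 - <<'E'
from pts import *
f=arm.grab_frame('side'); g=arm.grab_frame('scene')
rep('mid side',f,[((98,372),(135,322)),((155,317),(235,343)),((243,355),(205,410)),((190,415),(105,388))],(280,180),90)
rep('small side',f,[((218,95),(236,70)),((285,78),(312,88)),((316,95),(297,124)),((285,127),(225,110))],(280,180),88)
rep('big side',f,[((372,255),(411,158)),((435,148),(562,180)),((577,210),(545,310)),((520,325),(390,288))],(230,330),85)
rep('mid scene',g,[((341,225),(341,198)),((350,188),(435,184)),((445,190),(452,222)),((440,233),(350,238))],(210,185),90)
rep('big scene',g,[((52,68),(65,93)),((80,98),(160,90)),((172,82),(157,55)),((150,50),(65,60))],(210,185),85)
rep('yellow side',f,[((331,345),(357,297)),((372,287),(458,308)),((469,325),(442,378)),((425,382),(345,355))],(280,180),90)
rep('green side',f,[((323,215),(326,172)),((340,161),(420,166)),((433,180),(431,225)),((420,234),(335,231))],(280,180),90)
p,e=tri(f,[[280+268/4,180+65/4]],g,[[210+560/4,185+380/4]]);print('knob',p,e)
for n,uv,z in [('cup',(230+122/4,330+112/4),48),('cup2',(219,194),48),('tape',(272,224),48),('tape2',(264,185),20),('stamp',(300,172),40),('mk1',(392,349),8),('mk2',(431,319),8)]:
    print(n,onz(f,[uv],z).round(0))
print(arm.observe()['t'])
E
```

```text
mid side c [554.2 -14.6  90. ] edges [65.3 62.5 64.9 64. ] yaw [66.6 65.9 67.9 66.3]
small side c [ 502.7 -265.3   88. ] edges [56.3 44.  56.  51.1] yaw [60.1 68.5 67.4 68.1]
big side c [495.5 290.1  85. ] edges [81.1 82.5 81.8 80.8] yaw [74.6 74.  73.4 73.5]
mid scene c [551.3 -23.2  90. ] edges [67.1 66.  71.2 67.2] yaw [61.8 62.5 62.7 59. ]
big scene c [495.7 277.   85. ] edges [77.1 72.4 78.7 68.8] yaw [69.  75.6 71.8 77.2]
yellow side c [426.4 -46.7  90. ] edges [65.8 66.3 64.8 59. ] yaw [71.8 68.6 65.5 69.5]
green side c [ 435.7 -166.    90. ] edges [64.5 64.  63.4 66.8] yaw [87.1 85.7 89.6 86.7]
knob [ 502.56237247 -269.13939159  109.77745589] 0.5880766259646144
cup [[669. 197.  48.]]
cup2 [[ 840. -347.   48.]]
tape [[ 687. -227.   48.]]
tape2 [[ 731. -435.   20.]]
stamp [[ 633. -475.   40.]]
mk1 [[402. 130.   8.]]
mk2 [[312.  41.   8.]]
0.25
```

Side-view ray casts:

| Item | x, y (mm) | Yaw |
|---|---|---|
| Middle pot | (554,-15) | 66.5° |
| Big pot | (495.5,290) | 74° |
| Small pot | (502.6,-269) | about 67° |

A horizontal grasp of the upside-down pot is blocked by its neighbours. I'll lay it on its side first, regrasp it near the mouth and then tilt it upright.

```bash
cat > d.py <<'E'
from h import *
def delta(p=None,dirz=None,yawx=None,Rt=None,log=True):
    """target TCP p (mm world), tool R; prints tool-axis shift in m and rotvec deg from measured pose"""
    s=arm.observe(); R0=R.from_quat(s['ee_rot']); p0=s['eef_pos']
    if Rt is None: Rt=R0
    if p is None: p=p0
    d=R0.inv().apply(np.array(p,float)-p0)/1000
    rv=(R0.inv()*Rt).as_rotvec(degrees=True)
    print('shift',d.round(4),'rot',rv.round(2))
    return d,rv
def Rtool(xaz,elev=90):
    """tool with jaw axis y horizontal; at elev 90 pointing down with +x at azimuth xaz (deg).
    elev<90: tilted so that z points down by elev and outward along azimuth xaz+180"""
    a=np.radians(xaz); e=np.radians(elev)
    m=np.array([-np.cos(a),-np.sin(a),0]); up=np.array([0,0,1.])
    z=m*np.cos(e)-up*np.sin(e); 
    x=-m*np.sin(e)-up*np.cos(e)
    x=-x if False else x
    # at e=90: x=-m (azimuth xaz). tilt keeps x perpendicular to z; camera side up
    x=-m*np.sin(e)-up*np.cos(e)
    if abs(x@z)>1e-9: raise 0
    y=np.cross(z,x)
    return R.from_matrix(np.c_[x,y,z])
def st():
    s=arm.observe(); Rm=R.from_quat(s['ee_rot']).as_matrix()
    print('t',s['t'],'p',s['eef_pos'].round(1),'q',s['qpos'].round(3),'z',Rm[:,2].round(3),'xaz',np.degrees(np.arctan2(Rm[1,0],Rm[0,0])).round(1),'F',s['ft_force'].round(1),'op',round(s['opening'],1))
E
python3 - <<'E'
from d import *
m=np.array([1,0,0]);
for e in (90,45,0):
  M=Rtool(180,e).as_matrix(); print(e,M[:,0].round(2),M[:,2].round(2))
st(); delta([554,-15,180],Rt=Rtool(156.5))
E
```

```text
90 [-1.  0. -0.] [ 0. -0. -1.]
45 [-0.71  0.   -0.71] [ 0.71 -0.   -0.71]
0 [ 0.  0. -1.] [ 1. -0.  0.]
t 0.25 p [201.8 538.2 230.9] q [ 1.192  0.32   1.565  0.     1.257 -0.02 ] z [-0.    -0.001 -1.   ] xaz 159.4 F [-0.6  1.5 -0.4] op 85.2
shift [-0.524  -0.3943  0.0512] rot [-0.04 -0.    2.94]
```

```bash
python3 - <<'E'
s=open('d.py').read()
i=s.index('def Rtool');j=s.index('def st')
s=s[:i]+'''def Rtool(xaz,elev=90):
    """jaw axis y horizontal; z points down by elev (deg) and outward along azimuth xaz; x (camera side) is up/outward"""
    a=np.radians(xaz); e=np.radians(elev)
    m=np.array([np.cos(a),np.sin(a),0]); up=np.array([0,0,1.])
    z=m*np.cos(e)-up*np.sin(e); x=m*np.sin(e)+up*np.cos(e)
    return R.from_matrix(np.c_[x,np.cross(z,x),z])
'''+s[j:]
open('d.py','w').write(s)
E
python3 - <<'E'
from d import *
delta([554,-15,180],Rt=Rtool(-23.5))
E
```

```text
shift [-0.524  -0.3943  0.0512] rot [ 0.0000e+00 -7.0000e-02 -1.7706e+02]
```

{"op": "play_rows", "data": {"deltas": [[[-0.021,-0.016,0.002],[0,0,7.3]],[[-0.042,-0.032,0.004],[0,0,14.6]],[[-0.063,-0.047,0.006],[0,0,22]],[[-0.084,-0.063,0.008],[0,0,29.3]],[[-0.105,-0.079,0.01],[0,0,36.6]]]}}

```text
t: 0.75
eef_pos: [272.9, 426.6, 221.2]
ee_rot: [0.481, 0.877, 0.0, 0.0]
ft_force: [0.9, -0.2, -0.3]
opening: 85.4
```

{"op": "play_rows", "data": {"deltas": [[[-0.026,0,0.002],[0,0,7.3]],[[-0.052,0,0.004],[0,0,14.6]],[[-0.079,0,0.006],[0,0,22]],[[-0.105,0,0.008],[0,0,29.3]],[[-0.131,0,0.01],[0,0,36.6]]]}}

```text
t: 1.25
eef_pos: [343.9, 316.5, 211.2]
ee_rot: [0.732, 0.682, 0.0, -0.0]
ft_force: [0.1, 0.4, -0.4]
opening: 85.4
```

{"op": "play_rows", "data": {"deltas": [[[-0.021,0.016,0.002],[0,0,7.3]],[[-0.042,0.031,0.004],[0,0,14.6]],[[-0.064,0.047,0.006],[0,0,22]],[[-0.085,0.062,0.008],[0,0,29.3]],[[-0.106,0.078,0.01],[0,0,36.6]]]}}

```text
t: 1.75
eef_pos: [414.8, 205.6, 201.3]
ee_rot: [0.909, 0.417, 0.0, -0.0]
ft_force: [0.3, 0.6, 0.0]
opening: 85.6
```

Run:
```python
from d import *
st(); delta([554,-15,180],Rt=Rtool(-23.5))
```

```text
t 1.75 p [414.8 205.6 201.3] q [0.435 0.167 1.854 0.    1.12  1.145] z [ 0.  0. -1.] xaz 49.3 F [0.3 0.6 0. ] op 85.6
shift [-0.0766  0.2494  0.0212] rot [-1.000e-02 -1.000e-02  7.284e+01]
```

{"op": "play_rows", "data": {"deltas": [[[0,0,0],[-8,0,0]]]}}

```text
t: 1.85
eef_pos: [419.2, 200.9, 201.3]
ee_rot: [0.908, 0.412, 0.03, 0.066]
ft_force: [-0.9, 0.0, -0.6]
opening: 85.4
```

Run:
```python
from d import *
st(); delta([554,-15,180],Rt=Rtool(-23.5))
```

```text
t 1.85 p [419.2 200.9 201.3] q [ 0.515  0.147  1.888 -0.156  1.063  1.308] z [ 0.109 -0.094 -0.99 ] xaz 48.8 F [-0.9  0.  -0.6] op 85.4
shift [-0.0736  0.2381  0.0562] rot [ 7.13 -5.27 72.14]
```

Run:
```python
from d import *
delta([554,-15,180],Rt=Rtool(66.5))
```

```text
shift [-0.0736  0.2381  0.0562] rot [  8.23   1.23 -17.7 ]
```

{"op": "play_rows", "data": {"deltas": [[[-0.014,0.047,0.011],[1.7,0.2,-3.5]],[[-0.029,0.095,0.022],[3.4,0.5,-7]],[[-0.044,0.142,0.033],[5,0.7,-10.6]],[[-0.059,0.19,0.045],[6.6,1,-14.1]],[[-0.0736,0.238,0.056],[8.2,1.2,-17.7]]]}}

```text
t: 2.35
eef_pos: [550.0, -4.3, 179.4]
ee_rot: [0.831, 0.556, -0.001, -0.003]
ft_force: [0.4, 1.2, 1.3]
opening: 85.6
```

Run:
```python
from d import *
st(); f=grab('wrist','w1.png'); delta([554,-15,180],Rt=Rtool(66.5))
f=grab('side','s1.png')
```

```text
t 2.35 p [550.   -4.3 179.4] q [-0.03   0.321  1.7    0.003  1.125  0.36 ] z [-0.005  0.003 -1.   ] xaz 67.5 F [0.4 1.2 1.3] op 85.6
shift [-0.0039  0.0004 -0.0016] rot [0.02 0.15 0.9 ]
```

View pics/w1.png

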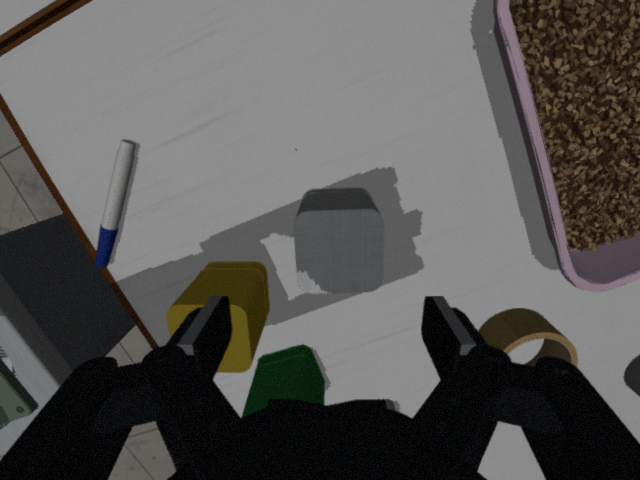

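View pics/s1.png

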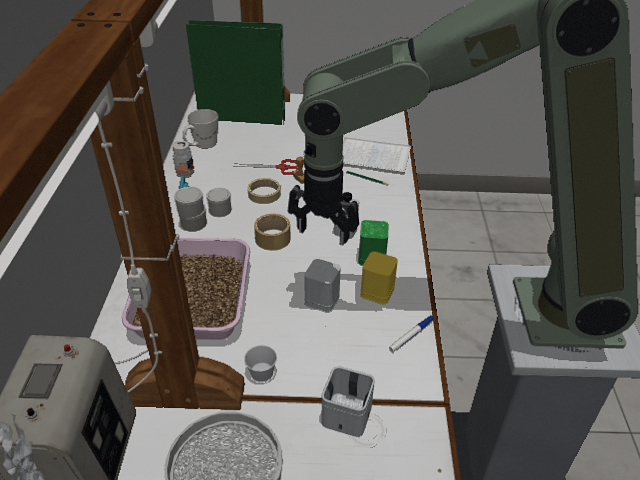

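The wrist view shows the middle pot's closed base as a square from about (296,210) to (384,293), nearly square to the jaws. I'll measure it there.

Run:
```python
from pts import *
from d import *
f=arm.grab_frame('wrist'); im=f['pixels']; cv2.imwrite('pics/w1z.png',cv2.resize(im[170:310,270:410],None,fx=4,fy=4,interpolation=cv2.INTER_CUBIC))
st()
```

```text
t 2.5 p [550.6  -5.4 178.5] q [-0.032  0.323  1.699  0.002  1.124  0.368] z [-0.005  0.002 -1.   ] xaz 67.1 F [-0.7  0.6  0.4] op 85.5
```

View pics/w1z.png

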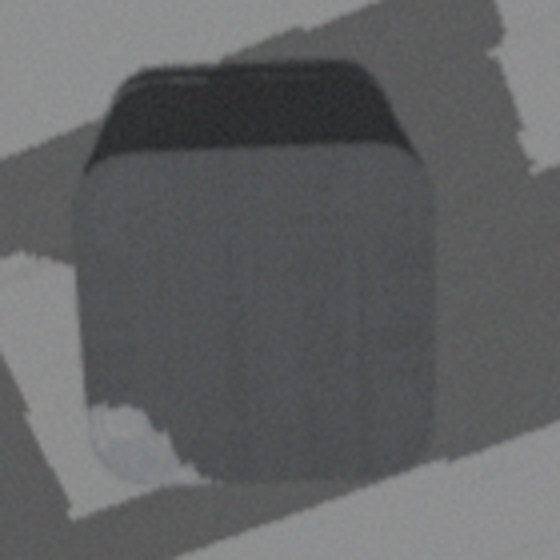

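Run:
```python
from pts import *
from d import *
st();st()
f=arm.grab_frame('side');st()
f=arm.grab_frame('wrist');st();delta([554,-15,180],Rt=Rtool(66.5))
rep('mid wrist',f,[((78,160),(90,420)),((130,480),(385,477)),((432,430),(432,200)),((390,143),(130,152))],(270,170),90)
```

```text
t 2.5 p [550.6  -5.4 178.5] q [-0.032  0.323  1.699  0.002  1.124  0.368] z [-0.005  0.002 -1.   ] xaz 67.1 F [-0.7  0.6  0.4] op 85.5
t 2.5 p [550.6  -5.4 178.5] q [-0.032  0.323  1.699  0.002  1.124  0.368] z [-0.005  0.002 -1.   ] xaz 67.1 F [-0.7  0.6  0.4] op 85.5
t 2.55 p [549.5  -3.7 178.7] q [-0.029  0.322  1.701  0.002  1.125  0.368] z [-0.006  0.002 -1.   ] xaz 67.2 F [-0.9  0.4  1. ] op 85.7
t 2.6 p [548.9  -2.6 179. ] q [-0.027  0.32   1.702  0.002  1.125  0.368] z [-0.006  0.002 -1.   ] xaz 67.3 F [-0.8  0.8 -0.2] op 85.5
shift [-0.0094  0.0095 -0.0011] rot [-0.34  0.    0.8 ]
mid wrist c [552.4 -13.8  90. ] edges [65.4 66.  63.  64.6] yaw [68.1 70.  69.3 67.9]
```

{"op": "play_rows", "data": {"deltas": [[[-0.008,0.008,0.02],[-0.3,0,0]],[[-0.008,0.008,0.045],[-0.3,0,0]],[[-0.008,0.008,0.06],[-0.3,0,0]],[[-0.008,0.008,0.06],[-0.3,0,0]]]}}

```text
t: 3.0
eef_pos: [551.0, -11.3, 117.7]
ee_rot: [0.832, 0.555, -0.002, -0.001]
ft_force: [-0.2, 0.1, 0.9]
opening: 85.4
```

Run:
```python
from pts import *
from d import *
st();delta([553.5,-14,50],Rt=Rtool(67.5))
```

```text
t 3.0 p [551.  -11.3 117.7] q [-0.041  0.381  1.781  0.     0.983  0.351] z [-0.004  0.    -1.   ] xaz 67.5 F [-0.2  0.1  0.9] op 85.4
shift [-0.0014  0.0036  0.0677] rot [-0.23  0.08 -0.01]
```

{"op": "play_rows", "data": {"deltas": [[[-0.0015,0.003,0.02],[0,0,0]],[[-0.0015,0.003,0.045],[0,0,0]],[[-0.0015,0.003,0.067],[0,0,0]],[[-0.0015,0.003,0.067],[0,0,0]]]}}

```text
t: 3.4
eef_pos: [553.7, -14.3, 51.1]
ee_rot: [0.832, 0.555, -0.002, -0.001]
ft_force: [-1.0, -0.1, 0.9]
opening: 85.3
```

{"op": "play_rows", "data": {"deltas": [[[0,0,0],[0,0,0]],[[0,0,0],[0,0,0]],[[0,0,0],[0,0,0]],[[0,0,0],[0,0,0]]], "claw": 0.05, "grip_force": 60}}

```text
t: 3.8
eef_pos: [557.1, -15.2, 54.5]
ee_rot: [0.832, 0.555, 0.002, 0.001]
ft_force: [1.1, 2.5, 6.9]
opening: 65.5
```

Run:
```python
from pts import *
from d import *
st()
```

```text
t 3.8 p [557.1 -15.2  54.5] q [-4.800e-02  4.600e-01  1.844e+00  1.000e-03  8.330e-01  3.460e-01] z [ 0.005  0.    -1.   ] xaz 67.4 F [1.1 2.5 6.9] op 65.5
```

{"op": "play_rows", "data": {"deltas": [[[0,0,-0.025],[0,0,0]],[[0,0,-0.06],[0,0,0]],[[0.01,0,-0.1],[0,0,0]],[[0.03,0,-0.125],[0,0,0]],[[0.05,0,-0.125],[0,0,0]]]}}

```text
t: 4.3
eef_pos: [577.4, 30.8, 182.5]
ee_rot: [0.832, 0.554, 0.004, 0.003]
ft_force: [0.4, 0.4, -1.7]
opening: 65.1
```

Run:
```python
from pts import *
from d import *
st();f=grab('side','s2.png');
d,rv=delta([570,120,170],Rt=Rtool(90,15))
```

```text
t 4.3 p [577.4  30.8 182.5] q [ 0.034  0.354  1.641 -0.     1.136  0.43 ] z [ 0.01  0.   -1.  ] xaz 67.3 F [ 0.4  0.4 -1.7] op 65.1
shift [ 0.0766 -0.0402  0.0105] rot [ 15.14  73.72 -18.97]
```

View pics/s2.png

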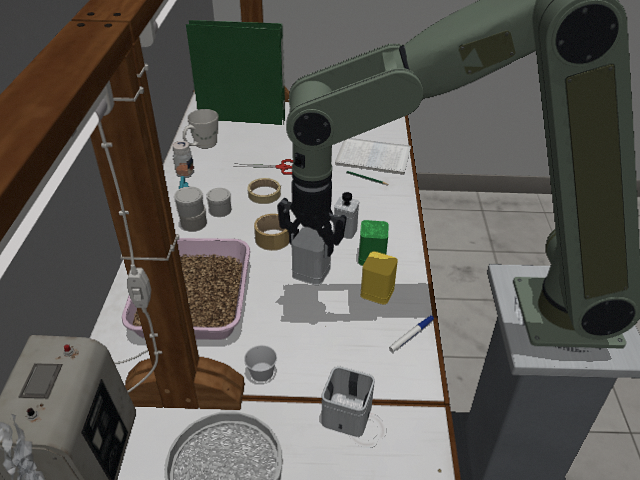

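{"op": "play_rows", "data": {"deltas": [[[0.008,-0.004,0],[1.5,7.4,-1.9]],[[0.016,-0.008,0],[3,14.7,-3.8]],[[0.024,-0.012,0],[4.5,22.1,-5.7]],[[0.032,-0.016,0],[6,29.5,-7.6]],[[0.04,-0.02,0],[7.6,36.9,-9.5]]]}}

```text
t: 4.85
eef_pos: [571.5, 75.0, 178.1]
ee_rot: [0.738, 0.591, 0.229, -0.23]
ft_force: [-0.8, 0.8, -3.0]
opening: 65.3
```

Run:
```python
from pts import *
from d import *
st()
d,rv=delta([570,120,160],Rt=Rtool(90,15))
```

```text
t 4.85 p [571.5  75.  178.1] q [-0.234  0.403  1.765  0.719  1.18  -0.367] z [ 0.067  0.61  -0.79 ] xaz 75.7 F [-0.8  0.8 -3. ] op 65.3
shift [ 0.0232 -0.0091  0.0417] rot [ 7.37 36.79 -9.68]
```

{"op": "play_rows", "data": {"deltas": [[[0.005,-0.002,0.006],[1.5,7.4,-1.9]],[[0.01,-0.004,0.013],[3,14.7,-3.8]],[[0.014,-0.005,0.022],[4.4,22.1,-5.7]],[[0.018,-0.007,0.032],[5.9,29.4,-7.7]],[[0.023,-0.009,0.042],[7.4,36.8,-9.7]]]}}

```text
t: 5.35
eef_pos: [570.4, 119.4, 158.4]
ee_rot: [0.562, 0.561, 0.43, -0.43]
ft_force: [-0.1, 0.4, -2.4]
opening: 64.9
```

Run:
```python
from pts import *
from d import *
st()
f=grab('side','s3.png');f=grab('scene','c3.png')
st()
d,rv=delta([570,120,160],Rt=Rtool(90,15))
```

```text
t 5.35 p [570.4 119.4 158.4] q [-0.338  0.694  1.828  1.148  1.545 -0.99 ] z [ 0.001  0.966 -0.26 ] xaz 89.8 F [-0.1  0.4 -2.4] op 64.9
t 5.45 p [569.4 119.8 153.8] q [-0.337  0.7    1.83   1.144  1.541 -0.985] z [-0.002  0.965 -0.262] xaz 87.3 F [ 0.8 -0.2 -2.5] op 65.2
shift [ 0.0061  0.0005 -0.0015] rot [-0.14  0.2  -0.7 ]
```

View pics/s3.png

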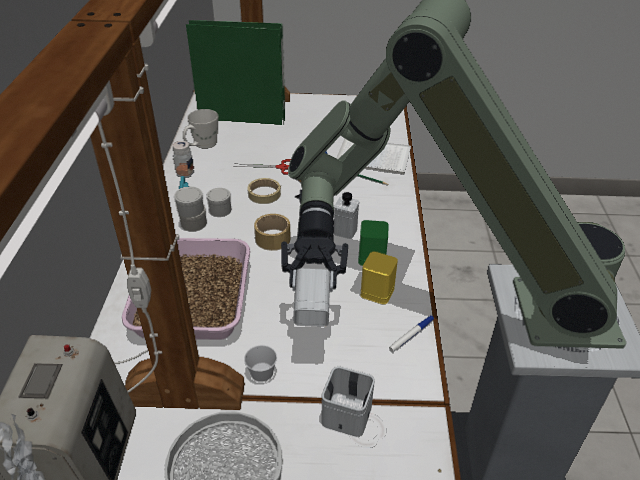

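View pics/c3.png

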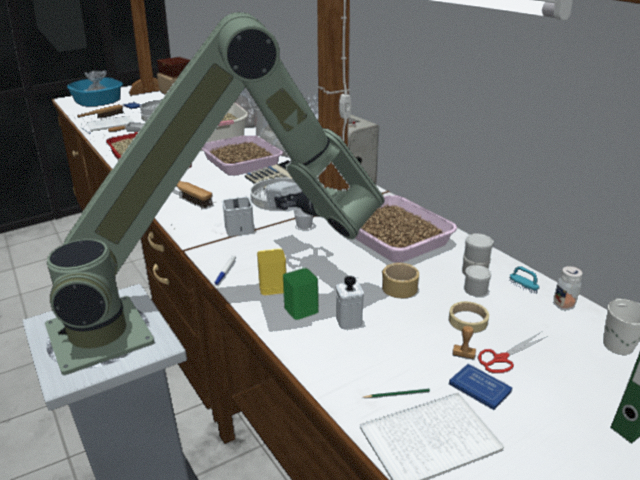

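Run:
```python
from pts import *
from d import *
d,rv=delta([580,150,80],Rt=Rtool(90,15))
d,rv=delta([580,150,48],Rt=Rtool(90,15))
```

```text
shift [-0.0631  0.0115  0.0484] rot [-0.14  0.2  -0.7 ]
shift [-0.094   0.0119  0.0568] rot [-0.14  0.2  -0.7 ]
```

{"op": "play_rows", "data": {"deltas": [[[-0.015,0.003,0.012],[0,0,0]],[[-0.03,0.006,0.024],[0,0,0]],[[-0.045,0.009,0.036],[0,0,0]],[[-0.063,0.0115,0.048],[0,0,0]],[[-0.063,0.0115,0.048],[0,0,0]]]}}

```text
t: 5.95
eef_pos: [580.6, 151.5, 82.9]
ee_rot: [0.563, 0.561, 0.427, -0.431]
ft_force: [-0.1, 0.0, -1.9]
opening: 65.3
```

Run:
```python
from pts import *
from d import *
st()
f=grab('side','s4.png');f=grab('scene','c4.png')
d,rv=delta([580,150,48],Rt=Rtool(90,15))
a=cv2.imread('pics/s4.png')[150:400,230:430];b=cv2.imread('pics/c4.png')[120:320,210:410]
cv2.imwrite('pics/j4.png',np.hstack([cv2.resize(a,(480,600)),cv2.resize(b,(320,320)).copy() if 0 else cv2.copyMakeBorder(cv2.resize(b,(320,320)),0,280,0,0,0)]))
```

```text
t 5.95 p [580.6 151.5  82.9] q [-0.28   0.812  1.843  1.198  1.464 -1.096] z [-0.003  0.965 -0.263] xaz 88.7 F [-0.1  0.  -1.9] op 65.3
shift [-0.0363 -0.0013  0.0092] rot [-0.08  0.19 -0.18]
```

View pics/j4.png

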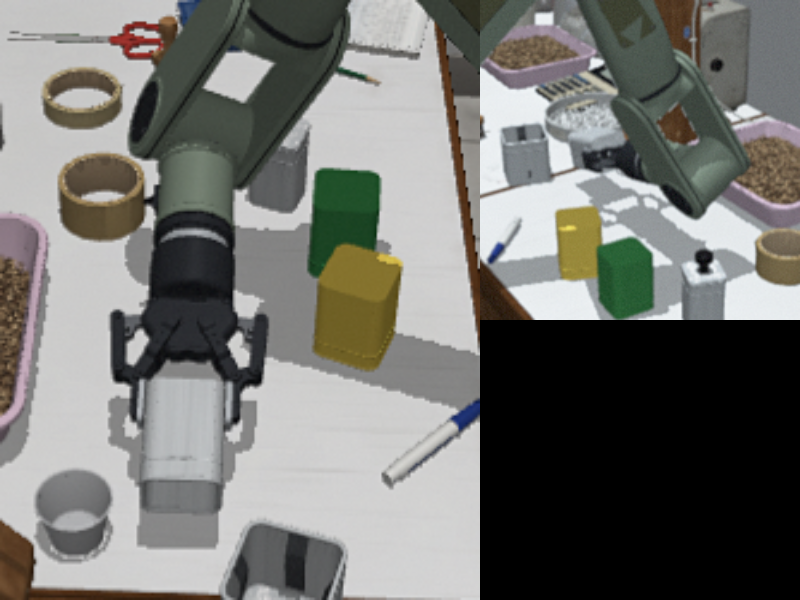

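{"op": "play_rows", "data": {"deltas": [[[-0.01,0,0.0027],[0,0,0]],[[-0.02,0,0.0053],[0,0,0]],[[-0.029,0,0.0078],[0,0,0]],[[-0.029,0,0.0078],[0,0,0]]]}}

```text
t: 6.45
eef_pos: [581.1, 149.7, 53.8]
ee_rot: [0.563, 0.56, 0.428, -0.431]
ft_force: [-0.5, -0.0, -2.0]
opening: 65.2
```

Run:
```python
from d import *
st()
```

```text
t 6.45 p [581.1 149.7  53.8] q [-0.284  0.861  1.845  1.204  1.447 -1.144] z [-0.001  0.965 -0.262] xaz 88.8 F [-0.5 -0.  -2. ] op 65.2
```

{"op": "play_rows", "data": {"deltas": [[[-0.003,0,0.001],[0,0,0]],[[-0.006,0,0.0016],[0,0,0]],[[-0.006,0,0.0016],[0,0,0]]]}}

```text
t: 6.75
eef_pos: [581.6, 149.9, 49.1]
ee_rot: [0.563, 0.561, 0.429, -0.43]
ft_force: [0.1, -0.1, -1.1]
opening: 65.7
```

{"op": "play_rows", "data": {"deltas": [[[-0.003,0,0.001],[0,0,0]],[[-0.003,0,0.001],[0,0,0]]]}}

```text
t: 6.95
eef_pos: [581.7, 150.3, 48.0]
ee_rot: [0.561, 0.56, 0.43, -0.431]
ft_force: [0.3, -1.3, 5.1]
opening: 65.4
```

{"op": "play_rows", "data": {"deltas": [[[0,0,0],[0,0,0]],[[0,0,0],[0,0,0]],[[0,0,0],[0,0,0]],[[0,0,0],[0,0,0]]], "claw": 0.085}}

```text
t: 7.35
eef_pos: [581.4, 150.1, 45.8]
ee_rot: [0.563, 0.561, 0.429, -0.43]
ft_force: [0.4, -0.0, 0.7]
opening: 85.2
```

Run:
```python
from d import *
f=grab('side','s5.png');st()
a=f['pixels'][200:400,230:430]
cv2.imwrite('pics/j5.png',cv2.resize(a,(600,600)))
```

```text
t 7.4 p [581.4 150.1  45.8] q [-0.283  0.875  1.844  1.206  1.442 -1.159] z [-0.     0.965 -0.262] xaz 89.3 F [-0.2  0.  -0.3] op 85.2
```

View pics/j5.png

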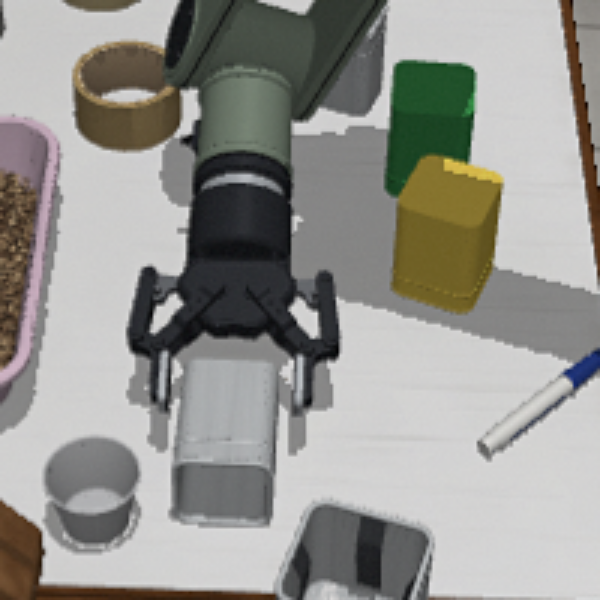

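Run:
```python
from pts import *
f=arm.grab_frame('side')
P=rep('lying top',f,[((187,375),(175,450)),((180,461),(265,463)),((273,455),(277,375)),((265,362),(195,359))],(230,200),66,3)
print(P.round(1))
```

```text
lying top c [580.8 153.9  66. ] edges [64.6 88.3 60.6 90. ] yaw [ 0.7 89.9 89.2 87.3]
[[614.3 198.8  66. ]
 [549.7 198.   66. ]
 [549.4 109.7  66. ]
 [610.  108.9  66. ]]
```

{"op": "play_rows", "data": {"deltas": [[[0,0,-0.03],[0,0,0]],[[0.005,0,-0.07],[0,0,0]],[[0.035,0,-0.09],[0,-7,0]],[[0.075,0,-0.1],[0,-15,0]],[[0.12,0,-0.11],[0,-23,0]]]}}

```text
t: 7.95
eef_pos: [582.0, 73.8, 190.7]
ee_rot: [0.639, 0.634, 0.306, -0.308]
ft_force: [0.7, 0.5, 0.1]
opening: 84.9
```

Run:
```python
from d import *
st()
```

```text
t 7.95 p [582.   73.8 190.7] q [-0.312  0.508  1.701  0.859  1.392 -0.674] z [ 0.     0.783 -0.622] xaz 89.3 F [0.7 0.5 0.1] op 84.9
```

Run:
```python
from d import *
delta([581,140,180],Rt=Rtool(89.5,75))
d,rv=delta([581,204,130],Rt=Rtool(89.5,110))
```

```text
shift [ 0.0328 -0.0013  0.0585] rot [-4.100e-01 -3.653e+01  2.000e-02]
shift [ 0.0335 -0.0013  0.1397] rot [ -0.41 -71.53   0.15]
```

{"op": "play_rows", "data": {"deltas": [[[0.007,0,0.012],[0,-7.3,0]],[[0.014,0,0.024],[0,-14.6,0]],[[0.02,0,0.036],[0,-21.9,0]],[[0.026,0,0.048],[0,-29.2,0]],[[0.033,-0.001,0.0585],[-0.4,-36.5,0]]]}}

```text
t: 8.45
eef_pos: [580.9, 142.0, 181.0]
ee_rot: [0.703, 0.699, 0.094, -0.091]
ft_force: [-0.1, -0.4, -0.7]
opening: 85.2
```

Run:
```python
from d import *
st()
d,rv=delta([581,204,130],Rt=Rtool(89.5,110))
```

```text
t 8.45 p [580.9 142.  181. ] q [ 0.083  0.375  1.642  0.292  1.114 -0.041] z [ 0.005  0.259 -0.966] xaz 89.8 F [-0.1 -0.4 -0.7] op 85.2
shift [ 0.0466 -0.0004  0.0653] rot [  0.26 -35.03   0.2 ]
```

{"op": "play_rows", "data": {"deltas": [[[0.01,0,0.012],[0,-7,0]],[[0.019,0,0.024],[0,-14,0]],[[0.028,0,0.036],[0,-21,0]],[[0.037,0,0.05],[0,-28,0]],[[0.0466,0,0.065],[0.2,-35,0.2]]]}}

```text
t: 8.95
eef_pos: [581.1, 204.6, 130.5]
ee_rot: [0.699, 0.694, -0.123, 0.122]
ft_force: [0.2, -0.2, 0.2]
opening: 84.9
```

{"op": "play_rows", "data": {"deltas": [[[0,0,0],[0,0,0]]]}}

```text
t: 9.05
eef_pos: [579.5, 208.0, 126.2]
ee_rot: [0.697, 0.696, -0.124, 0.12]
ft_force: [-0.5, 0.1, 0.2]
opening: 84.9
```

Run:
```python
from d import *
st()
d,rv=delta([581,169.5,22],Rt=Rtool(89.5,110))
f=grab('wrist','w6.png')
```

```text
t 9.05 p [579.5 208.  126.2] q [ 0.48   0.545  1.521 -0.318  1.261  0.608] z [-0.007 -0.339 -0.941] xaz 90.0 F [-0.5  0.1  0.2] op 84.9
shift [-0.0009  0.0023  0.1111] rot [-0.2  -0.16  0.47]
```

View pics/w6.png

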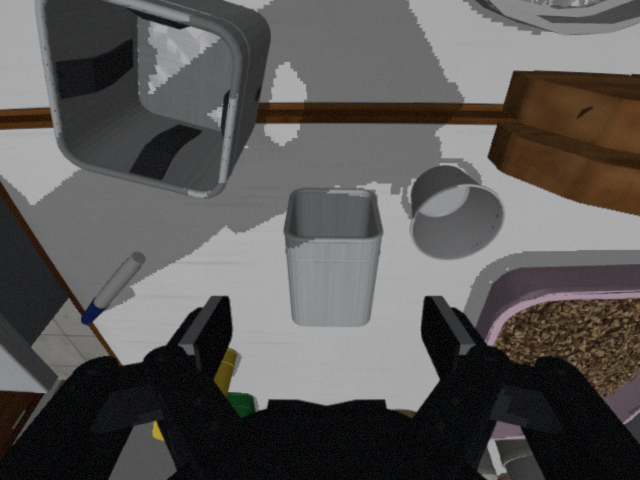

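The wrist view shows the lying pot at about (333,255) with its mouth away from the hand, square to the jaws and midway between the fingers. I'll go in and grip.

{"op": "play_rows", "data": {"deltas": [[[0,0.001,0.03],[0,0,0.2]],[[-0.001,0.002,0.065],[0,0,0.4]],[[-0.001,0.002,0.095],[0,0,0.4]],[[-0.001,0.002,0.11],[0,0,0.4]],[[-0.001,0.002,0.11],[0,0,0.4]]]}}

```text
t: 9.6
eef_pos: [581.4, 163.2, 25.3]
ee_rot: [0.702, 0.691, -0.123, 0.119]
ft_force: [-0.0, 0.0, -0.1]
opening: 85.0
```

{"op": "play_rows", "data": {"deltas": [[[0,0,0],[0,0,0]],[[0,0,0],[0,0,0]],[[0,0,0],[0,0,0]],[[0,0,0],[0,0,0]]], "claw": 0.05, "grip_force": 70}}

```text
t: 10.0
eef_pos: [584.2, 166.4, 28.6]
ee_rot: [0.702, 0.692, -0.12, 0.122]
ft_force: [0.4, 0.4, 6.4]
opening: 64.7
```

Run:
```python
from d import *
st()
f=grab('side','s7.png');f=grab('wrist','w7.png')
a=cv2.imread('pics/s7.png')[200:400,230:430]
cv2.imwrite('pics/j7.png',cv2.resize(a,(600,600)))
```

```text
t 10.0 p [584.2 166.4  28.6] q [ 0.42   0.625  1.66  -0.366  1.032  0.652] z [ 0.    -0.336 -0.942] xaz 89.1 F [0.4 0.4 6.4] op 64.7
```

View pics/j7.png

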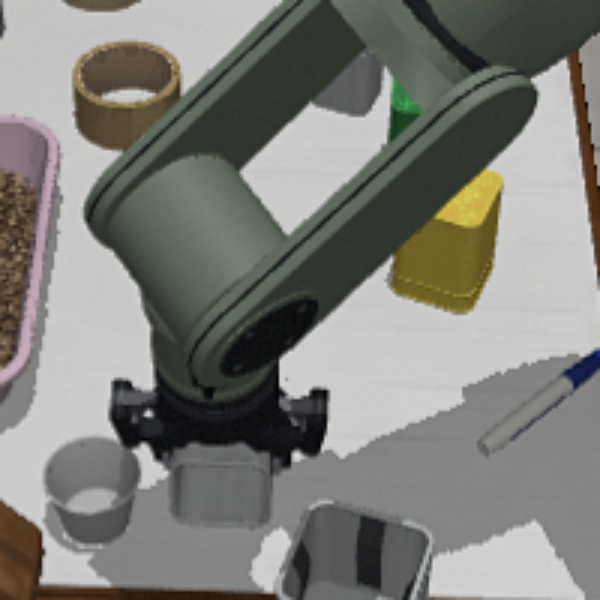

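```bash
cat > mid.py <<'E'
from d import *
# pot centre & mouth axis in tool frame, from the lying grasp
Rg=R.from_quat([0.702,0.692,-0.12,0.122]); tg=np.array([584.2,166.4,27.6])
REL=Rg.inv().apply(np.array([584.2,153.9,33.])-tg)
REL[1]=0
def tcp_for(c,az,elev=20):
    Rt=Rtool(az,elev); return np.array(c)-Rt.apply(REL),Rt
E
python3 - <<'E'
from mid import *
print(REL); p,Rt=tcp_for([495.5,290,155],74); print(p)
E
```

```text
[-13.58723615   0.          -0.87094446]
[497.00650383 295.25380323 167.469945  ]
```

{"op": "play_rows", "data": {"deltas": [[[0,0,-0.02],[0,0,0]],[[0,0,-0.06],[0,0,0]],[[0,0,-0.1],[0,0,0]],[[0,0,-0.14],[0,5,0]],[[-0.02,0,-0.17],[0,12,0]]]}}

```text
t: 10.6
eef_pos: [583.1, 208.7, 194.5]
ee_rot: [0.709, 0.703, -0.045, 0.046]
ft_force: [0.3, -1.5, -2.0]
opening: 64.7
```

Run:
```python
from mid import *
st()
p,Rt=tcp_for([530,220,200],80,65);print(p); delta(p,Rt=Rt)
p,Rt=tcp_for([495.5,290,165],74);print(p); delta(p,Rt=Rt)
```

```text
t 10.6 p [583.1 208.7 194.5] q [ 0.386  0.437  1.483 -0.125  1.271  0.435] z [ 0.001 -0.128 -0.992] xaz 89.5 F [ 0.3 -1.5 -2. ] op 64.7
[532.20225741 232.4896224  204.95287038]
shift [ 0.0218 -0.0511 -0.0135] rot [-1.34 32.25  9.54]
[497.00650383 295.25380323 177.469945  ]
shift [ 0.0873 -0.0869  0.0057] rot [-8.58 76.82 14.37]
```

{"op": "play_rows", "data": {"deltas": [[[0.004,-0.01,-0.004],[-0.3,7,1.9]],[[0.008,-0.02,-0.008],[-0.6,14,3.8]],[[0.012,-0.03,-0.01],[-0.9,21,5.7]],[[0.017,-0.04,-0.012],[-1.2,27,7.6]],[[0.022,-0.051,-0.0135],[-1.3,32.3,9.5]]]}}

```text
t: 11.1
eef_pos: [531.7, 228.3, 204.1]
ee_rot: [0.75, 0.625, 0.165, -0.138]
ft_force: [-0.8, -1.2, -2.6]
opening: 64.8
```

Run:
```python
from mid import *
st()
p,Rt=tcp_for([495.5,290,172],74);print(p); delta(p,Rt=Rt)
```

```text
t 11.1 p [531.7 228.3 204.1] q [0.166 0.273 1.784 0.494 0.988 0.091] z [ 0.076  0.414 -0.907] xaz 79.6 F [-0.8 -1.2 -2.6] op 64.8
[497.00650383 295.25380323 184.469945  ]
shift [ 0.0458 -0.0462  0.0429] rot [-4.25 45.09  3.89]
```

{"op": "play_rows", "data": {"deltas": [[[0.008,-0.008,0.004],[-0.7,7.5,0.6]],[[0.016,-0.016,0.01],[-1.4,15,1.3]],[[0.024,-0.024,0.018],[-2.1,22.5,1.9]],[[0.031,-0.031,0.026],[-2.8,30,2.6]],[[0.038,-0.039,0.035],[-3.5,37.5,3.2]]]}}

```text
t: 11.6
eef_pos: [502.9, 283.6, 188.6]
ee_rot: [0.677, 0.522, 0.414, -0.312]
ft_force: [-1.5, 1.4, -3.2]
opening: 64.6
```

Run:
```python
from mid import *
st()
p,Rt=tcp_for([495.5,290,172],74);print(p); delta(p,Rt=Rt)
```

```text
t 11.6 p [502.9 283.6 188.6] q [-0.     0.366  2.17   1.488  1.031 -0.887] z [ 0.235  0.855 -0.463] xaz 75.9 F [-1.5  1.4 -3.2] op 64.6
[497.00650383 295.25380323 184.469945  ]
shift [ 0.0009 -0.0087  0.0105] rot [-0.64  7.55  0.86]
```

{"op": "play_rows", "data": {"deltas": [[[0,-0.004,0.005],[-0.3,4,0.4]],[[0.001,-0.0085,0.0105],[-0.6,7.5,0.9]],[[0.001,-0.0085,0.0105],[-0.6,7.5,0.9]]]}}

```text
t: 11.9
eef_pos: [495.7, 295.4, 181.2]
ee_rot: [0.657, 0.493, 0.452, -0.347]
ft_force: [0.4, 0.4, -1.3]
opening: 64.4
```

Run:
```python
from mid import *
st()
p,Rt=tcp_for([495.5,290,172],74); delta(p,Rt=Rt)
f=grab('side','s8.png');g=grab('scene','c8.png');st()
a=f['pixels'][300:450,250:450];b=g['pixels'][130:250,170:330]
cv2.imwrite('pics/j8.png',cv2.resize(a,(800,600),interpolation=cv2.INTER_CUBIC));cv2.imwrite('pics/k8.png',cv2.resize(b,(800,600),interpolation=cv2.INTER_CUBIC))
```

```text
t 11.9 p [495.7 295.4 181.2] q [-0.008  0.437  2.239  1.639  1.135 -1.061] z [ 0.252  0.902 -0.35 ] xaz 72.6 F [ 0.4  0.4 -1.3] op 64.4
shift [ 0.0031  0.0013 -0.0009] rot [-0.35  0.47 -0.48]
t 12.0 p [497.4 295.5 183.5] q [-0.008  0.434  2.235  1.639  1.134 -1.06 ] z [ 0.254  0.902 -0.348] xaz 73.4 F [ 0.4 -1.2 -2. ] op 64.7
```

View pics/j8.png

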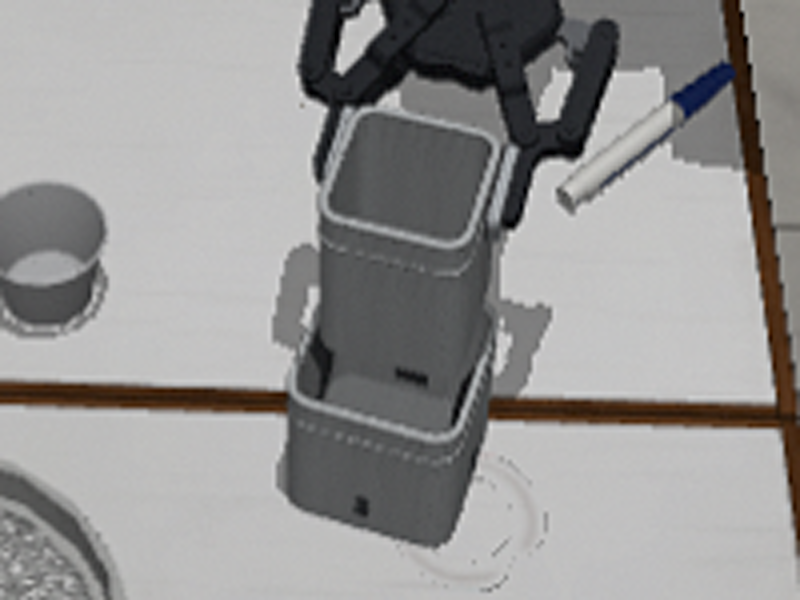

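View pics/k8.png

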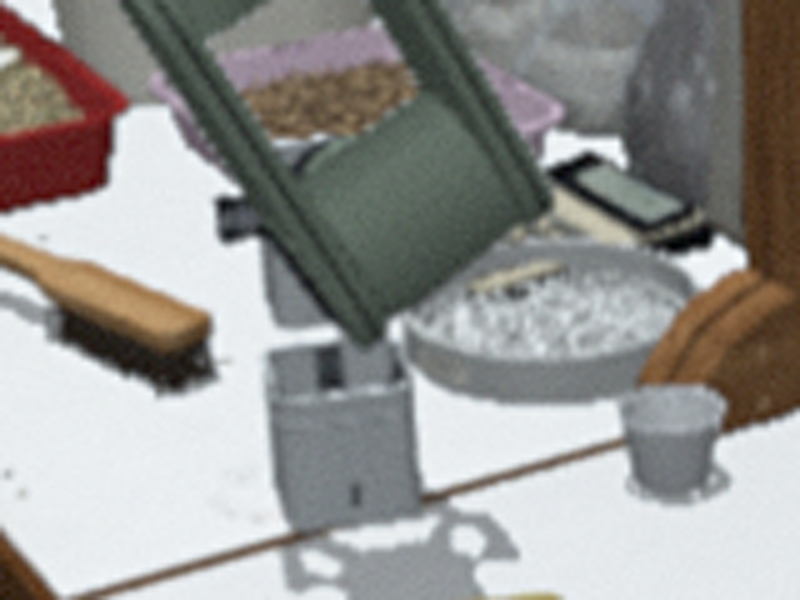

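Run:
```python
from pts import *
from mid import *
f=arm.grab_frame('side')
rep('mid rim',f,[((323,195),(345,120)),((370,109),(480,132)),((503,155),(475,237)),((455,248),(340,219))],(250,300),217)
p=corners([((298,398),(440,442)),((465,428),(493,330)),((298,345),(287,385))],(250,300),4)
print(onz(f,p[:1],85), onz(f,p[2:],85))
st()
```

```text
mid rim c [494.1 297.6 217. ] edges [69.6 63.9 64.5 61.3] yaw [76.7 73.9 74.4 78.6]
[[467.38922019 339.73090899  85.        ]] [[545.0921654  314.24940794  85.        ]]
t 12.05 p [497.7 295.6 184.2] q [-0.008  0.433  2.234  1.639  1.135 -1.06 ] z [ 0.255  0.902 -0.348] xaz 73.7 F [ 0.4 -0.5 -2.1] op 64.5
```

Run:
```python
from h import *
a=cv2.imread('pics/s8.png')[320:440,310:390]
a=cv2.convertScaleAbs(a,alpha=1.8,beta=-40)
cv2.imwrite('pics/j8z.png',cv2.resize(a,(400,600),interpolation=cv2.INTER_CUBIC))
f=grab('wrist','w8.png')
```

```text
(no output)
```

View pics/j8z.png

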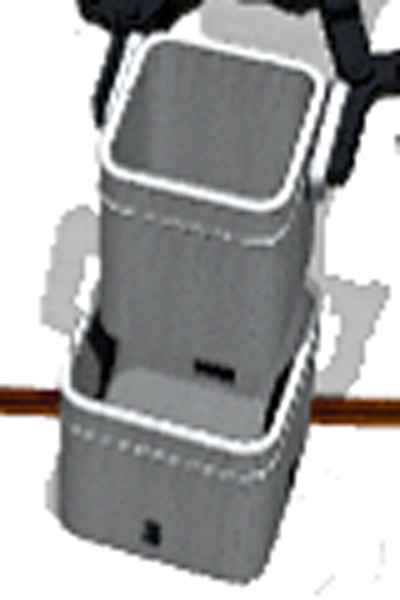

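View pics/w8.png

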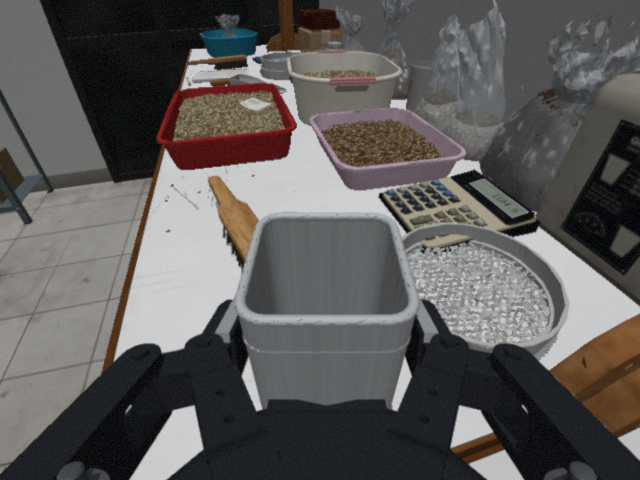

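Run:
```python
from pts import *
f=arm.grab_frame('side');g=arm.grab_frame('wrist')
S=corners([((323,195),(345,120)),((370,109),(480,132)),((503,155),(475,237)),((455,248),(340,219))],(250,300),4)
W=corners([((418,300),(400,232)),((390,324),(265,322)),((238,300),(257,232)),((275,212),(385,213))],(0,0),1)
Q=[]
for s,w in zip(S,W):
    p,e=tri(f,[s],g,[w]);Q.append(p);print(s.round(1),w.round(1),p.round(1),round(e,1))
Q=np.array(Q);c=Q.mean(0);print(c)
u,sv,v=np.linalg.svd(Q-c);n=v[2]*np.sign(v[2][2]);print('normal',n)
```

```text
[337.4 326.2] [424.5 324.6] [521.3 252.8 210.5] 1.9
[377.2 334.5] [232.  321.5] [454.7 271.3 212.3] 4.6
[367.5 362.9] [262.6 211.9] [473.1 334.2 214.1] 5.7
[329.4 353.3] [395.  213.1] [535.7 315.  214. ] 6.7
[496.20270208 293.33406851 212.73947015]
normal [ 0.00212897 -0.04306158  0.99907015]
```

```bash
python3 - <<'E'
from pts import *
f=arm.grab_frame('side');g=arm.grab_frame('wrist');print(arm.observe()['eef_pos'])
for z in (211,214,217,220,223):
    rep('w%d'%z,g,[((418,300),(400,232)),((390,324),(265,322)),((238,300),(257,232)),((275,212),(385,213))],(0,0),z,1)
    rep('s%d'%z,f,[((323,195),(345,120)),((370,109),(480,132)),((503,155),(475,237)),((455,248),(340,219))],(250,300),z)
E
python3 - <<'E'
import cv2
a=cv2.imread('pics/w8.png')[190:340,220:440]
cv2.imwrite('pics/w8z.png',cv2.resize(a,None,fx=3.6,fy=3.6,interpolation=cv2.INTER_CUBIC))
E
```

```text
[497.49699133 295.63845726 184.59123444]
w211 c [499.  295.5 211. ] edges [68.1 69.2 68.3 69.5] yaw [73.1 73.8 73.3 73.6]
s211 c [493.8 292.5 211. ] edges [70.1 64.4 65.  61.7] yaw [76.7 73.9 74.4 78.6]
w214 c [498.  292.3 214. ] edges [66.  67.1 66.2 67.3] yaw [73.1 73.8 73.3 73.6]
s214 c [494. 295. 214.] edges [69.9 64.2 64.7 61.5] yaw [76.7 73.9 74.4 78.6]
w217 c [497.1 289.1 217. ] edges [63.9 64.9 64.1 65.2] yaw [73.1 73.8 73.3 73.6]
s217 c [494.1 297.6 217. ] edges [69.6 63.9 64.5 61.3] yaw [76.7 73.9 74.4 78.6]
w220 c [496.2 285.9 220. ] edges [61.8 62.8 62.  63. ] yaw [73.1 73.8 73.3 73.6]
s220 c [494.3 300.1 220. ] edges [69.3 63.7 64.2 61. ] yaw [76.7 73.9 74.4 78.6]
w223 c [495.2 282.7 223. ] edges [59.7 60.6 59.8 60.8] yaw [73.1 73.8 73.3 73.6]
s223 c [494.4 302.7 223. ] edges [69.1 63.4 64.  60.8] yaw [76.7 73.9 74.4 78.6]
```

View pics/w8z.png

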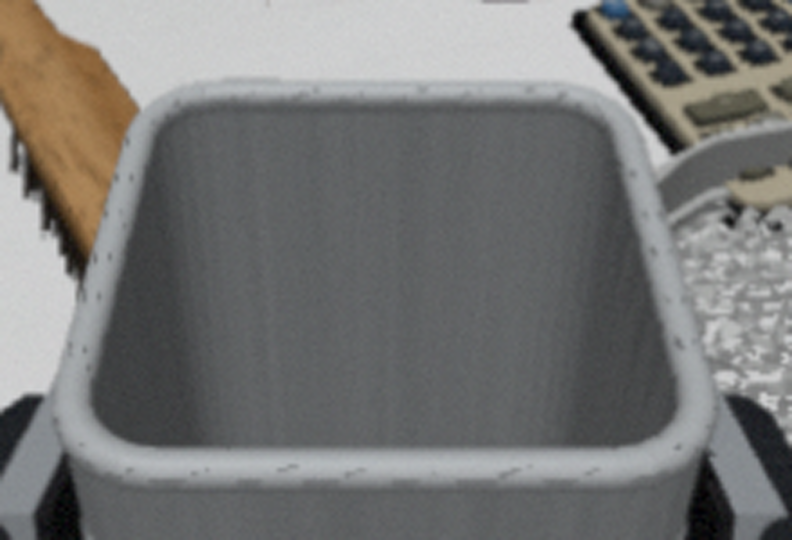

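Run:
```python
from d import *
st()
delta([497.5,291.6,152],Rt=Rtool(74,20))
delta([497.5,291.6,138],Rt=Rtool(74,20))
```

```text
t 12.3 p [497.5 295.6 184.6] q [-0.008  0.433  2.235  1.64   1.136 -1.061] z [ 0.255  0.903 -0.347] xaz 73.8 F [ 0.5  0.1 -1.8] op 64.4
shift [-0.0319  0.0012  0.0077] rot [-0.21  0.28 -0.08]
shift [-0.045   0.0012  0.0125] rot [-0.21  0.28 -0.08]
```

{"op": "play_rows", "data": {"deltas": [[[-0.01,0.001,0.0025],[-0.2,0.3,0]],[[-0.021,0.001,0.005],[-0.2,0.3,0]],[[-0.032,0.001,0.0077],[-0.2,0.3,0]],[[-0.032,0.001,0.0077],[-0.2,0.3,0]]]}}

```text
t: 12.7
eef_pos: [496.9, 291.5, 150.2]
ee_rot: [0.656, 0.492, 0.457, -0.346]
ft_force: [-0.2, 0.2, -2.0]
opening: 64.5
```

Run:
```python
from d import *
f=grab('side','s9.png')
st()
a=cv2.convertScaleAbs(f['pixels'][320:440,310:390],alpha=1.8,beta=-40)
g=grab('scene')
b=g['pixels'][160:240,200:280]
cv2.imwrite('pics/j9.png',np.hstack([cv2.resize(a,(400,600),interpolation=cv2.INTER_CUBIC),cv2.copyMakeBorder(cv2.resize(b,(400,400),interpolation=cv2.INTER_CUBIC),0,200,0,0,0)]))
```

```text
t 12.75 p [497.1 291.6 151. ] q [-0.018  0.507  2.264  1.682  1.152 -1.173] z [ 0.258  0.904 -0.342] xaz 73.3 F [ 0.  -0.4 -1.2] op 64.6
```

View pics/j9.png

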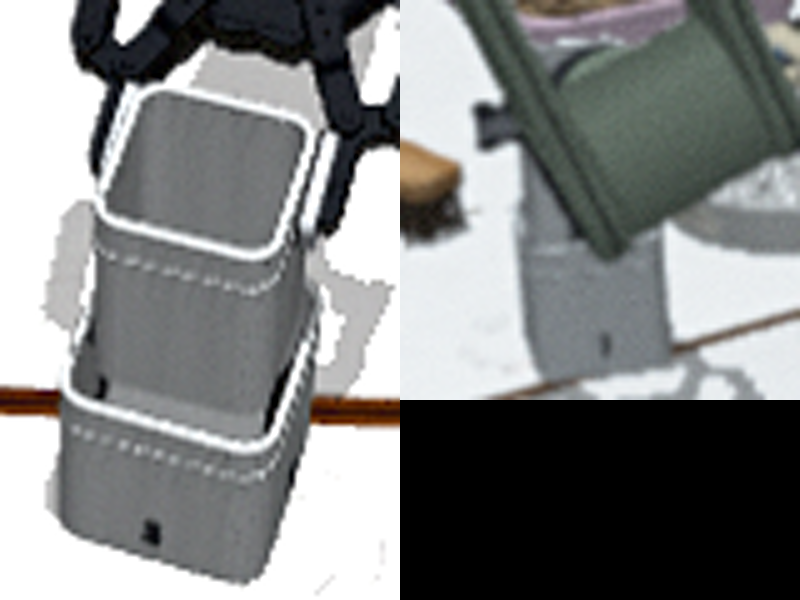

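Run:
```python
from pts import *
f=arm.grab_frame('side');
for z in (177,180,183): rep('s%d'%z,f,[((99,195),(125,112)),((155,87),(285,114)),((314,145),(285,238)),((258,257),(120,222))],(310,320),z,5)
rep('big',f,[((62,370),(66,350)),((90,402),(235,446)),((275,430),(315,310)),((0,0),(1,1))],(310,320),85,5)
g=arm.grab_frame('wrist');cv2.imwrite('pics/w9z.png',cv2.resize(g['pixels'][190:340,220:440],None,fx=3.6,fy=3.6,interpolation=cv2.INTER_CUBIC))
from d import st;st()
```

```text
s177 c [495.1 285.6 177. ] edges [67.6 63.9 64.8 61.1] yaw [77.  75.1 74.5 77.6]
s180 c [495.2 288.1 180. ] edges [67.3 63.7 64.6 60.8] yaw [77.  75.1 74.5 77.6]
s183 c [495.3 290.6 183. ] edges [67.1 63.5 64.3 60.6] yaw [77.  75.1 74.5 77.6]
big c [498.4 278.   85. ] edges [ 78.1  64.5 119.6 131.7] yaw [72.2 73.5 39.2 82.6]
t 12.9 p [497.3 291.7 151.9] q [-0.018  0.505  2.264  1.683  1.153 -1.174] z [ 0.259  0.904 -0.341] xaz 73.6 F [ 0.  -0.1 -2.8] op 64.4
```

View pics/w9z.png

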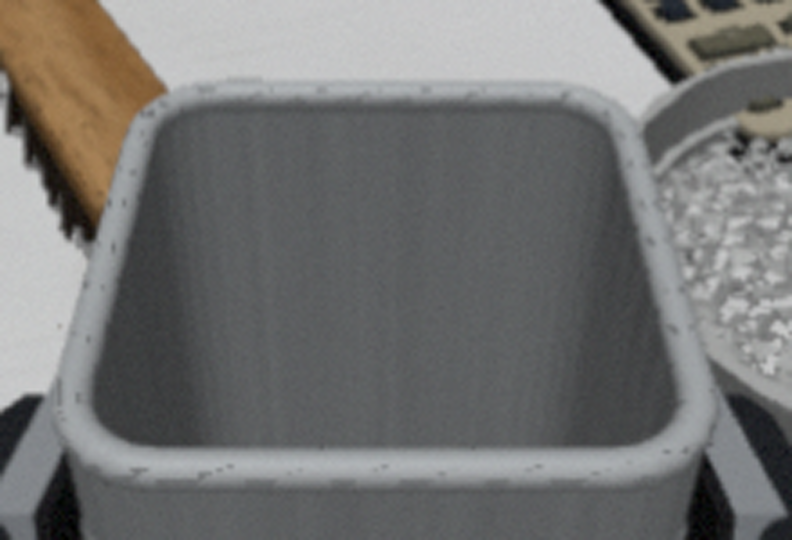

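{"op": "play_rows", "data": {"deltas": [[[-0.006,0,0.002],[0,0,0]],[[-0.011,0,0.004],[0,0,0]],[[-0.017,0,0.006],[0,0,0]],[[-0.017,0,0.006],[0,0,0]]]}}

```text
t: 13.3
eef_pos: [497.1, 291.3, 132.1]
ee_rot: [0.655, 0.491, 0.457, -0.346]
ft_force: [0.7, -0.4, -1.7]
opening: 64.4
```

{"op": "play_rows", "data": {"deltas": [[[-0.004,0,0.0014],[0,0,0]],[[-0.008,0,0.0028],[0,0,0]],[[-0.008,0,0.0028],[0,0,0]]]}}

```text
t: 13.6
eef_pos: [498.0, 291.7, 126.3]
ee_rot: [0.654, 0.491, 0.46, -0.347]
ft_force: [3.4, 1.3, 3.9]
opening: 64.8
```

Run:
```python
from d import *
st()
```

```text
t 13.6 p [498.  291.7 126.3] q [-0.019  0.566  2.279  1.717  1.167 -1.257] z [ 0.26   0.905 -0.337] xaz 73.6 F [3.4 1.3 3.9] op 64.8
```

{"op": "play_rows", "data": {"deltas": [[[-0.004,0,0.0014],[0,0,0]],[[-0.008,0,0.0028],[0,0,0]],[[-0.012,0,0.0042],[0,0,0]],[[-0.012,0,0.0042],[0,0,0]]], "grip_force": 100}}

```text
t: 14.0
eef_pos: [497.9, 291.5, 113.8]
ee_rot: [0.654, 0.491, 0.46, -0.347]
ft_force: [1.8, 0.6, 4.8]
opening: 64.2
```

Run:
```python
from d import *
st();f=grab('side','s10.png')
a=cv2.convertScaleAbs(f['pixels'][320:440,310:390],alpha=1.8,beta=-40)
cv2.imwrite('pics/j10.png',cv2.resize(a,(400,600),interpolation=cv2.INTER_CUBIC))
st()
```

```text
t 14.0 p [497.9 291.5 113.8] q [-0.019  0.595  2.286  1.732  1.172 -1.295] z [ 0.26   0.905 -0.337] xaz 73.6 F [1.8 0.6 4.8] op 64.2
t 14.05 p [497.9 291.5 113.8] q [-0.019  0.595  2.286  1.732  1.172 -1.295] z [ 0.26   0.905 -0.337] xaz 73.7 F [2.6 0.5 4.5] op 64.1
```

View pics/j10.png

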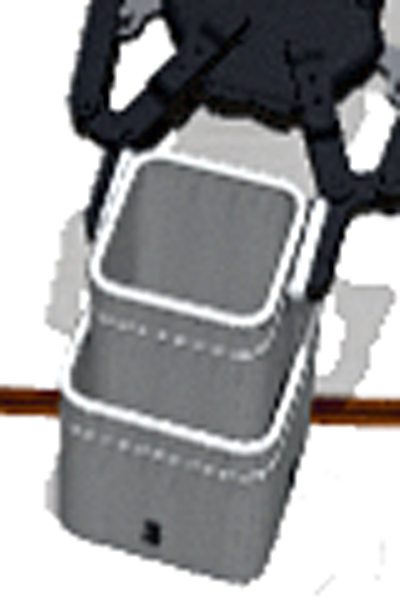

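{"op": "play_rows", "data": {"deltas": [[[-0.003,0,0.001],[0,0,0]],[[-0.006,0,0.002],[0,0,0]],[[-0.009,0,0.0032],[0,0,0]],[[-0.009,0,0.0032],[0,0,0]]]}}

```text
t: 14.45
eef_pos: [497.9, 291.6, 104.6]
ee_rot: [0.653, 0.491, 0.46, -0.347]
ft_force: [1.8, 0.3, 7.2]
opening: 64.1
```

{"op": "play_rows", "data": {"deltas": [[[-0.002,0,0.0007],[0,0,0]],[[-0.003,0,0.001],[0,0,0]],[[-0.003,0,0.001],[0,0,0]]]}}

```text
t: 14.75
eef_pos: [497.8, 291.6, 101.9]
ee_rot: [0.653, 0.491, 0.46, -0.347]
ft_force: [0.7, 0.2, 7.5]
opening: 64.2
```

Run:
```python
from d import *
st();f=grab('side','s11.png')
a=cv2.convertScaleAbs(f['pixels'][320:440,310:390],alpha=1.8,beta=-40)
cv2.imwrite('pics/j11.png',cv2.resize(a,(400,600),interpolation=cv2.INTER_CUBIC))
```

```text
t 14.75 p [497.8 291.6 101.9] q [-0.019  0.624  2.291  1.746  1.18  -1.333] z [ 0.261  0.905 -0.335] xaz 73.7 F [0.7 0.2 7.5] op 64.2
```

View pics/j11.png

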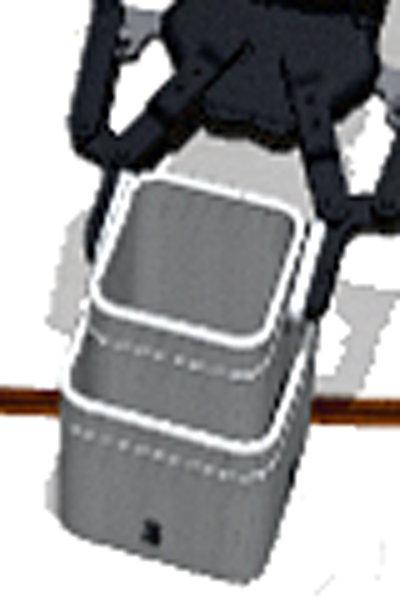

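{"op": "play_rows", "data": {"deltas": [[[0,0,0],[0,0,0]],[[0,0,0],[0,0,0]],[[0,0,-0.01],[0,0,0]],[[0,0,-0.04],[0,0,0]],[[0.01,0,-0.075],[0,0,0]]], "claw": 0.085}}

```text
t: 15.3
eef_pos: [476.8, 226.0, 133.2]
ee_rot: [0.656, 0.492, 0.456, -0.347]
ft_force: [0.7, 0.0, -0.6]
opening: 84.8
```

Run:
```python
from d import *
st();delta([495.5,290,215],Rt=Rtool(74,90))
f=grab('side','s12.png')
a=cv2.convertScaleAbs(f['pixels'][320:440,310:390],alpha=1.8,beta=-40)
cv2.imwrite('pics/j12.png',cv2.resize(a,(400,600),interpolation=cv2.INTER_CUBIC))
```

```text
t 15.3 p [476.8 226.  133.2] q [-0.184  0.537  2.309  1.552  1.209 -1.248] z [ 0.256  0.904 -0.343] xaz 72.9 F [ 0.7  0.  -0.6] op 84.8
shift [ 0.0997 -0.0002  0.0346] rot [ -0.4  -69.92  -0.2 ]
```

View pics/j12.png

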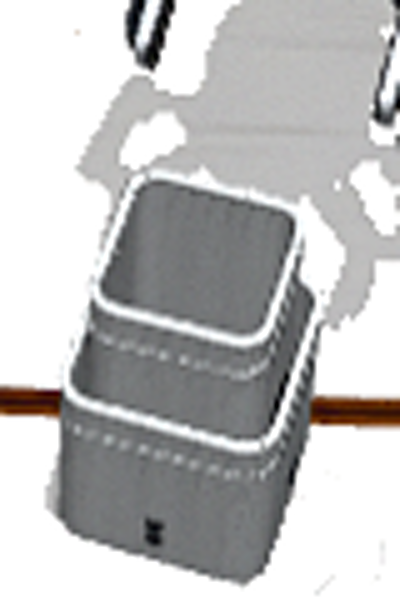

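{"op": "play_rows", "data": {"deltas": [[[0.015,0,0],[0,-6,0]],[[0.035,0,0.005],[0,-14,0]],[[0.055,0,0.01],[0,-22,0]],[[0.075,0,0.016],[0,-30,0]],[[0.09,0,0.022],[0,-38,0]]], "claw": 0.05, "grip_force": 60}}

```text
t: 15.85
eef_pos: [487.3, 270.0, 201.3]
ee_rot: [0.748, 0.568, 0.266, -0.215]
ft_force: [-0.4, 0.6, 0.2]
opening: 50.2
```

Run:
```python
from d import *
st();delta([495.5,290,190],Rt=Rtool(74,90))
```

```text
t 15.85 p [487.3 270.  201.3] q [ 0.135  0.217  2.006  0.911  0.859 -0.191] z [ 0.155  0.624 -0.766] xaz 73.9 F [-0.4  0.6  0.2] op 50.2
shift [0.0092 0.0028 0.0224] rot [ -1.32 -40.02   0.37]
```

{"op": "play_rows", "data": {"deltas": [[[0.002,0,0.004],[0,-8,0]],[[0.003,0,0.008],[0,-16,0]],[[0.004,0,0.012],[0,-24,0]],[[0.005,0,0.018],[-0.5,-32,0]],[[0.005,0,0.018],[-0.5,-32,0]]]}}

```text
t: 16.35
eef_pos: [492.4, 288.3, 190.1]
ee_rot: [0.792, 0.606, 0.054, -0.048]
ft_force: [1.6, -0.7, -0.4]
opening: 50.0
```

Run:
```python
from d import *
st();f=grab('wrist','w13.png');delta([495.5,290,150],Rt=Rtool(74,90))
st()
```

```text
t 16.35 p [492.4 288.3 190.1] q [0.445 0.3   1.711 0.134 1.048 0.647] z [ 0.027  0.141 -0.99 ] xaz 74.8 F [ 1.6 -0.7 -0.4] op 50.0
shift [-0.0017  0.0038  0.0395] rot [-0.82 -8.26  0.83]
t 16.4 p [491.3 287.  189.3] q [0.442 0.299 1.715 0.137 1.048 0.644] z [ 0.025  0.142 -0.99 ] xaz 74.8 F [-0.3 -0.  -0. ] op 50.1
```

View pics/w13.png

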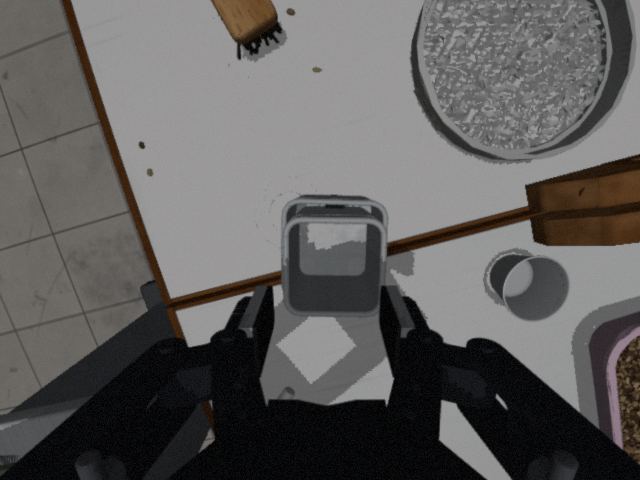

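{"op": "play_rows", "data": {"deltas": [[[0,0.002,0.005],[-0.8,-7,0.8]],[[-0.001,0.005,0.02],[-0.8,-8.2,0.8]],[[-0.002,0.005,0.035],[-0.8,-8.2,0.8]],[[-0.002,0.005,0.035],[-0.8,-8.2,0.8]]]}}

```text
t: 16.8
eef_pos: [494.7, 285.2, 151.3]
ee_rot: [0.8, 0.6, -0.003, -0.002]
ft_force: [-0.1, -0.3, -0.4]
opening: 49.9
```

Run:
```python
from d import *
f=grab('wrist','w14.png');delta([495.5,290,130],Rt=Rtool(74,90))
st()
```

```text
shift [ 0.0044 -0.0011  0.0227] rot [-0.23  0.04 -0.25]
t 16.85 p [495.5 285.5 152.7] q [0.501 0.376 1.688 0.003 1.081 0.784] z [-0.004  0.    -1.   ] xaz 73.8 F [-0.1  0.  -0.4] op 50.2
```

View pics/w14.png

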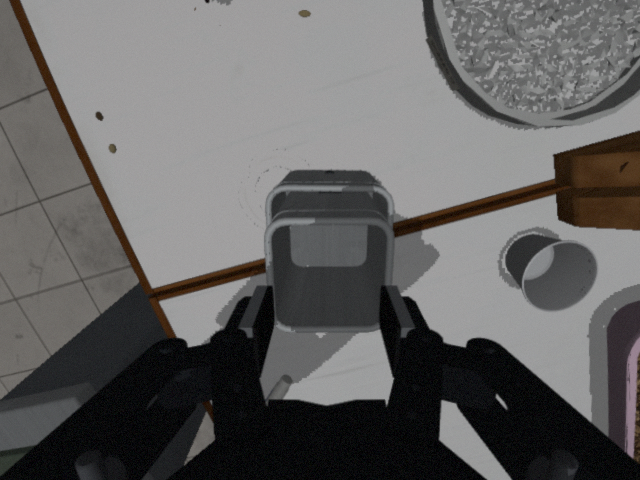

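Run:
```python
from pts import *
f=arm.grab_frame('wrist')
from d import st;st()
cv2.imwrite('pics/w14z.png',cv2.resize(f['pixels'][160:345,250:410],None,fx=3,fy=3,interpolation=cv2.INTER_CUBIC))
for z in (128,131,134): rep('mid',f,[((264,235),(270,315)),((280,331),(380,331)),((390,315),(395,235)),((385,218),(275,219))],(0,0),z,1)
P=onz(f,[[330,183],[330,187],[266,215],[395,212]],85);print(P.round(1))
```

```text
t 16.9 p [496.2 285.9 153.9] q [0.502 0.375 1.686 0.002 1.081 0.784] z [-0.002  0.001 -1.   ] xaz 73.7 F [ 0.1 -0.   1. ] op 49.9
mid c [497.6 283.7 128. ] edges [69.  68.4 69.4 67.7] yaw [73.9 74.1 74.4 74.5]
mid c [498.  285.1 131. ] edges [67.7 67.1 68.1 66.5] yaw [73.9 74.1 74.4 74.5]
mid c [498.3 286.4 134. ] edges [66.5 65.9 66.9 65.3] yaw [73.9 74.1 74.4 74.5]
[[510.7 327.5  85. ]
 [510.  325.1  85. ]
 [464.9 319.1  85. ]
 [546.1 297.6  85. ]]
```

View pics/w14z.png

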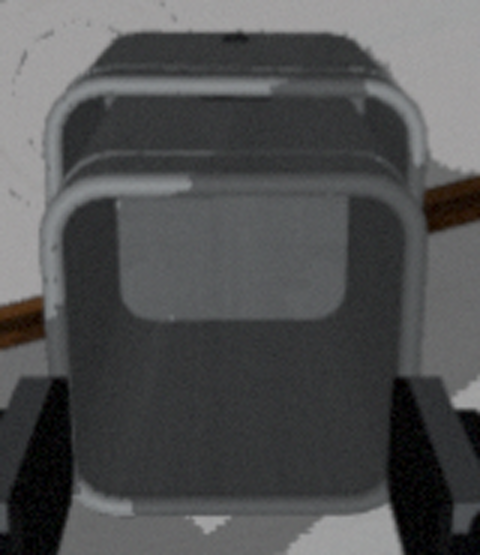

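{"op": "play_rows", "data": {"deltas": [[[0,0.001,0.01],[0,0,0]],[[0.001,0.0015,0.02],[0,0,0]],[[0.001,0.0015,0.028],[0,0,0]],[[0.001,0.0015,0.032],[0,0,0]],[[0.001,0.0015,0.032],[0,0,0]]]}}

```text
t: 17.4
eef_pos: [500.7, 288.2, 123.6]
ee_rot: [0.799, 0.601, 0.003, 0.001]
ft_force: [3.1, -1.4, 2.7]
opening: 50.2
```

{"op": "play_rows", "data": {"deltas": [[[0,0,0.004],[0,0,0]],[[0,0,0.008],[0,0,0]],[[0,0,0.012],[0,0,0]],[[0,0,0.012],[0,0,0]]]}}

```text
t: 17.8
eef_pos: [501.0, 288.2, 112.1]
ee_rot: [0.799, 0.601, 0.003, 0.001]
ft_force: [2.9, -1.5, 5.6]
opening: 50.1
```

Run:
```python
from d import *
st();f=grab('side','s15.png');g=grab('wrist','w15.png')
a=cv2.convertScaleAbs(f['pixels'][320:440,290:410],alpha=1.8,beta=-40)
cv2.imwrite('pics/j15.png',np.hstack([cv2.resize(a,(400,400),interpolation=cv2.INTER_CUBIC),cv2.resize(g['pixels'][160:360,230:430],(400,400))]))
st()
```

```text
t 17.8 p [501.  288.2 112.1] q [ 5.030e-01  4.200e-01  1.733e+00 -1.000e-03  9.820e-01  7.850e-01] z [ 0.007  0.002 -1.   ] xaz 73.9 F [ 2.9 -1.5  5.6] op 50.1
t 17.9 p [501.  288.2 112.1] q [ 5.030e-01  4.200e-01  1.733e+00 -1.000e-03  9.820e-01  7.850e-01] z [ 0.007  0.002 -1.   ] xaz 73.9 F [ 3.3 -2.1  6. ] op 49.6
```

View pics/j15.png

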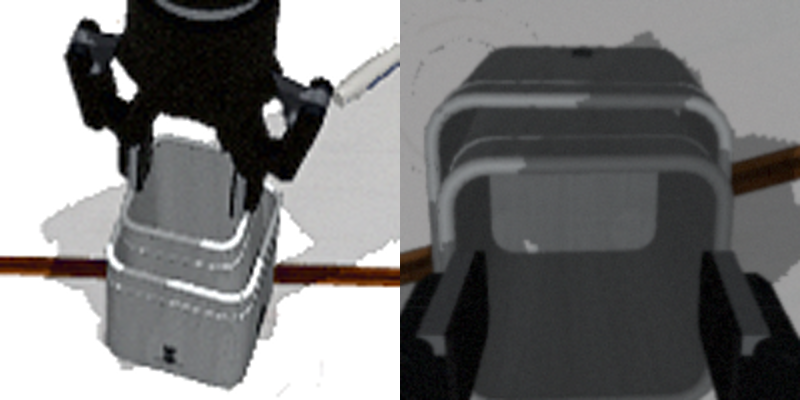

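{"op": "play_rows", "data": {"deltas": [[[0,0,0.004],[0,0,0]],[[0,0,0.008],[0,0,0]],[[0,0,0.012],[0,0,0]],[[0,0,0.016],[0,0,0]],[[0,0,0.016],[0,0,0]]]}}

```text
t: 18.4
eef_pos: [500.8, 288.1, 95.9]
ee_rot: [0.799, 0.601, 0.003, 0.001]
ft_force: [3.4, -1.4, 6.0]
opening: 50.0
```

Run:
```python
from d import *
st();f=grab('side','s16.png');g=grab('wrist','w16.png')
a=cv2.convertScaleAbs(f['pixels'][320:440,290:410],alpha=1.8,beta=-40)
cv2.imwrite('pics/j16.png',np.hstack([cv2.resize(a,(400,400),interpolation=cv2.INTER_CUBIC),cv2.resize(g['pixels'][160:360,230:430],(400,400))]))
```

```text
t 18.4 p [500.8 288.1  95.9] q [ 5.030e-01  4.370e-01  1.752e+00 -1.000e-03  9.460e-01  7.860e-01] z [ 0.006  0.002 -1.   ] xaz 73.8 F [ 3.4 -1.4  6. ] op 50.0
```

View pics/j16.png

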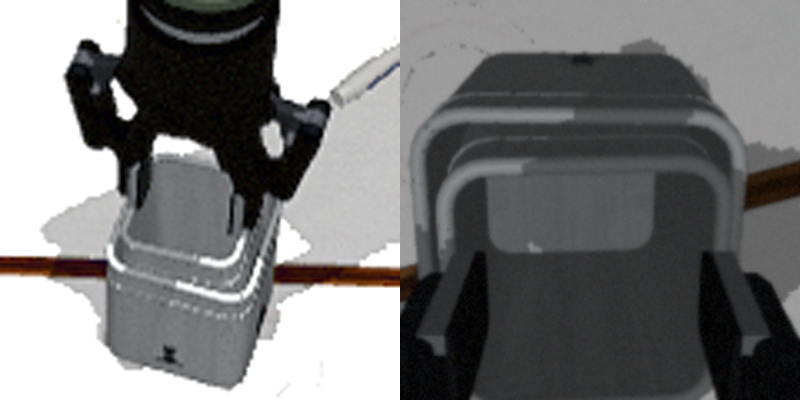

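{"op": "play_rows", "data": {"deltas": [[[0,0,0.003],[0,0,0]],[[0,0,0.006],[0,0,0]],[[0,0,0.006],[0,0,0]]]}}

```text
t: 18.8
eef_pos: [500.9, 288.1, 90.5]
ee_rot: [0.799, 0.601, 0.003, 0.001]
ft_force: [1.0, -1.7, 8.1]
opening: 50.0
```

{"op": "play_rows", "data": {"deltas": [[[0,0,0.003],[0,0,0]],[[0,0,0.005],[0,0,0]],[[0,0,0.005],[0,0,0]]]}}

```text
t: 19.1
eef_pos: [501.8, 288.3, 89.7]
ee_rot: [0.799, 0.601, 0.005, 0.002]
ft_force: [-4.8, -6.6, 31.7]
opening: 49.9
```

{"op": "play_rows", "data": {"deltas": [[[0,0,-0.02],[0,0,0]],[[0,0,-0.055],[0,0,0]],[[0,0,-0.1],[0,0,0]],[[0,-0.03,-0.12],[0,0,0]],[[-0.05,-0.05,-0.12],[0,0,0]]], "claw": 0.05}}

```text
t: 19.6
eef_pos: [441.1, 261.0, 206.6]
ee_rot: [0.799, 0.602, 0.005, -0.001]
ft_force: [-0.6, -1.9, 0.3]
opening: 50.0
```

Run:
```python
from d import *
st();f=grab('side','s17.png')
a=f['pixels'][320:440,290:410]
cv2.imwrite('pics/j17.png',cv2.resize(a,(600,600),interpolation=cv2.INTER_CUBIC))
```

```text
t 19.6 p [441.1 261.  206.6] q [0.51  0.234 1.751 0.003 1.146 0.788] z [ 0.008  0.008 -1.   ] xaz 74.0 F [-0.6 -1.9  0.3] op 50.0
```

View pics/j17.png

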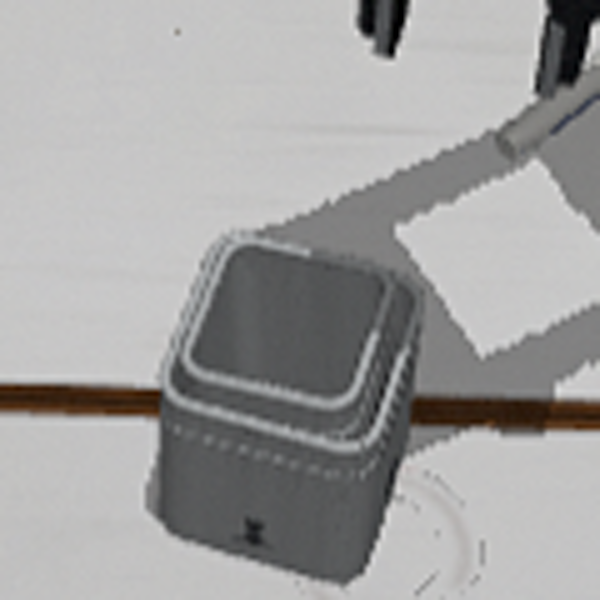

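{"op": "play_rows", "data": {"deltas": [[[-0.035,0.015,0],[0,0,0]],[[-0.08,0.034,0],[0,0,1.5]],[[-0.125,0.053,0],[0,0,3]],[[-0.17,0.072,0],[0,0,4.5]],[[-0.215,0.091,0],[0,0,6.5]]]}}

```text
t: 20.15
eef_pos: [465.8, 23.3, 203.0]
ee_rot: [0.833, 0.554, 0.0, -0.001]
ft_force: [0.6, -0.8, 0.3]
opening: 50.0
```

Run:
```python
from d import *
st();delta([502.6,-268.5,200],Rt=Rtool(67.5))
```

```text
t 20.15 p [465.8  23.3 203. ] q [0.024 0.171 1.845 0.002 1.126 0.421] z [-0.     0.001 -1.   ] xaz 67.3 F [ 0.6 -0.8  0.3] op 50.0
shift [-0.2549  0.1467  0.0026] rot [-0.04 -0.07 -0.24]
```

{"op": "play_rows", "data": {"deltas": [[[-0.04,0.023,0],[0,0,0]],[[-0.08,0.046,0],[0,0,0]],[[-0.12,0.069,0],[0,0,0]],[[-0.16,0.092,0],[0,0,0]],[[-0.2,0.115,0],[0,0,0]]]}}

```text
t: 20.65
eef_pos: [494.8, -205.6, 202.6]
ee_rot: [0.833, 0.554, 0.0, -0.001]
ft_force: [1.1, 0.0, 0.4]
opening: 50.1
```

{"op": "play_rows", "data": {"deltas": [[[-0.02,0.015,0.01],[0,0,0]],[[-0.035,0.02,0.02],[0,0,0]],[[-0.035,0.02,0.02],[0,0,0]]]}}

```text
t: 20.95
eef_pos: [498.7, -244.4, 180.7]
ee_rot: [0.833, 0.553, -0.001, -0.003]
ft_force: [-0.7, 0.8, -0.0]
opening: 49.9
```

Run:
```python
from d import *
st();f=grab('wrist','w18.png');delta([502.6,-268.5,180],Rt=Rtool(67.5))
st()
```

```text
t 20.95 p [ 498.7 -244.4  180.7] q [-4.770e-01  3.280e-01  1.685e+00  1.000e-03  1.133e+00 -8.000e-02] z [-0.004  0.003 -1.   ] xaz 67.2 F [-0.7  0.8 -0. ] op 49.9
shift [-0.0219  0.013   0.0016] rot [-0.21 -0.12 -0.26]
t 21.0 p [ 499.1 -243.3  181.7] q [-0.475  0.327  1.685  0.002  1.134 -0.079] z [-0.003  0.003 -1.   ] xaz 67.2 F [0.6 0.2 0.4] op 50.3
```

View pics/w18.png

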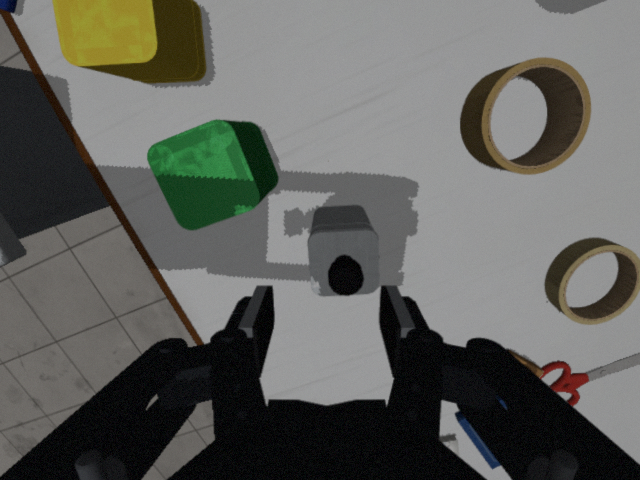

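Run:
```python
from pts import *
from d import *
f=arm.grab_frame('wrist');cv2.imwrite('pics/w19z.png',cv2.resize(f['pixels'][195:305,295:395],None,fx=5,fy=5,interpolation=cv2.INTER_CUBIC))
im=f['pixels'];m=(im.max(2)<35).astype('uint8');m[:240]=0;m[300:]=0;m[:,:315]=0;m[:,375:]=0
M=cv2.moments(m);c=(M['m10']/M['m00'],M['m01']/M['m00']);print(c,M['m00'],onz(f,[c],110),onz(f,[c],116));st()
```

```text
(344.92890995260666, 276.65023696682465) 1055.0 [[ 503.3810916 -268.6081812  110.       ]] [[ 504.12075836 -265.91530965  116.        ]]
t 21.05 p [ 499.5 -242.7  182.5] q [-0.474  0.326  1.684  0.002  1.134 -0.079] z [-0.001  0.003 -1.   ] xaz 67.3 F [-0.1  0.4  0.3] op 50.3
```

View pics/w19z.png

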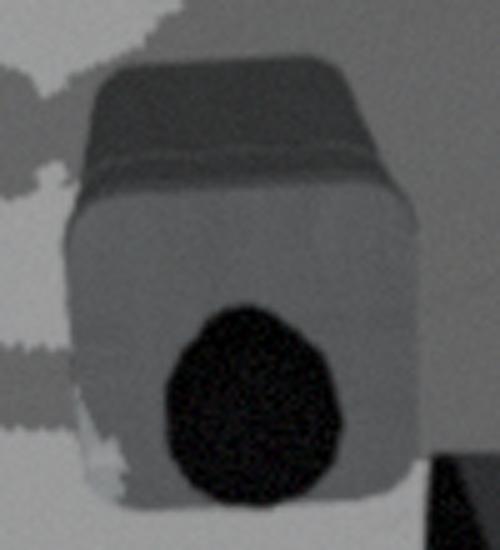

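Run:
```python
from pts import *
from d import *
f=arm.grab_frame('wrist')
rep('lid',f,[((66,240),(82,430)),((130,509),(380,497)),((417,460),(415,225)),((370,180),(100,196))],(295,195),88,5)
st()
delta([503,-268.5,125],Rt=Rtool(69.5))
g=arm.grab_frame('side')
rep('midrim',g,[((184,350),(222,262)),((245,238),(378,262)),((408,290),(365,385)),((345,408),(205,373))],(290,320),94,5)
rep('bigrim',g,[((162,370),(205,250)),((225,232),(400,265)),((422,300),(385,430)),((360,450),(180,402))],(290,320),85,5)
```

```text
lid c [ 504.3 -269.1   88. ] edges [52.3 52.9 52.6 52.4] yaw [70.4 70.6 70.9 71. ]
t 21.1 p [ 499.9 -242.5  183.1] q [-0.473  0.325  1.684  0.002  1.134 -0.079] z [-0.     0.002 -1.   ] xaz 67.4 F [-0.4 -0.6  0. ] op 50.1
shift [-0.0229  0.0129  0.0581] rot [-0.05 -0.11 -2.14]
midrim c [495.5 286.9  94. ] edges [69.2 67.3 64.9 62. ] yaw [79.5 68.8 75.4 72.1]
bigrim c [495.9 287.4  85. ] edges [83.  83.8 83.  77.5] yaw [78.9 75.5 74.5 75.4]
```

{"op": "play_rows", "data": {"deltas": [[[-0.012,0.006,0.015],[0,0,-1.6]],[[-0.0235,0.0135,0.035],[0,0,-3.3]],[[-0.0235,0.0135,0.05],[0,0,-3.3]],[[-0.0235,0.0135,0.05],[0,0,-3.3]]]}}

```text
t: 21.55
eef_pos: [502.7, -269.0, 131.8]
ee_rot: [0.816, 0.578, -0.0, -0.002]
ft_force: [-0.1, 0.5, -0.0]
opening: 50.2
```

Run:
```python
from d import *
st();delta([503.7,-268.9,93],Rt=Rtool(70.7))
f=grab('side','s20.png');cv2.imwrite('pics/j20.png',cv2.resize(f['pixels'][160:270,300:400],None,fx=5,fy=5,interpolation=cv2.INTER_CUBIC));delta([503.7,-268.9,93],Rt=Rtool(70.7))
```

```text
t 21.55 p [ 502.7 -269.   131.8] q [-0.512  0.394  1.719  0.002  1.033 -0.176] z [-0.003  0.003 -1.   ] xaz 70.7 F [-0.1  0.5 -0. ] op 50.2
shift [0.0003 0.0011 0.0388] rot [-0.21 -0.13 -0.02]
shift [0.0005 0.0001 0.0401] rot [-0.07 -0.1  -0.02]
```

View pics/j20.png

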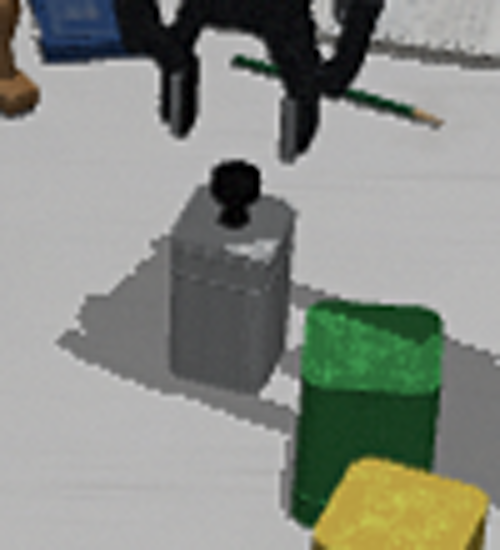

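{"op": "play_rows", "data": {"deltas": [[[0,0,0.015],[0,0,0]],[[0,0,0.03],[0,0,0]],[[0,0,0.039],[0,0,0]],[[0,0,0.039],[0,0,0]]]}}

```text
t: 22.0
eef_pos: [503.5, -269.9, 94.1]
ee_rot: [0.816, 0.578, 0.0, -0.001]
ft_force: [0.3, 0.3, -0.3]
opening: 50.0
```

{"op": "play_rows", "data": {"deltas": [[[0,0,0],[0,0,0]],[[0,0,0],[0,0,0]],[[0,0,0],[0,0,0]],[[0,0,0],[0,0,0]]], "claw": 0.01, "grip_force": 60}}

```text
t: 22.4
eef_pos: [504.2, -270.9, 95.5]
ee_rot: [0.816, 0.578, 0.001, 0.001]
ft_force: [-0.9, 0.7, 5.2]
opening: 22.2
```

Run:
```python
from d import *
st()
```

```text
t 22.4 p [ 504.2 -270.9   95.5] q [-0.514  0.432  1.762  0.002  0.945 -0.176] z [ 0.002  0.    -1.   ] xaz 70.6 F [-0.9  0.7  5.2] op 22.2
```

{"op": "play_rows", "data": {"deltas": [[[0,0,-0.02],[0,0,0]],[[0,0,-0.05],[0,0,0]],[[0,0,-0.085],[0,0,0]],[[0.01,0,-0.115],[0,0,0]],[[0.04,-0.01,-0.125],[0,0,0]]]}}

```text
t: 22.9
eef_pos: [509.5, -232.0, 222.7]
ee_rot: [0.817, 0.577, 0.002, 0.003]
ft_force: [1.4, -0.1, -1.1]
opening: 22.1
```

Run:
```python
from d import *
st();f=grab('side','s21.png');cv2.imwrite('pics/j21.png',cv2.resize(f['pixels'][100:270,260:430],None,fx=3.5,fy=3.5,interpolation=cv2.INTER_CUBIC))
delta([497,287,220],Rt=Rtool(77.3))
```

```text
t 22.9 p [ 509.5 -232.   222.7] q [-0.448  0.297  1.619  0.     1.217 -0.107] z [ 0.007 -0.003 -1.   ] xaz 70.4 F [ 1.4 -0.1 -1.1] op 22.1
shift [ 0.4799 -0.1815  0.0044] rot [ 0.3  -0.26 -6.7 ]
```

View pics/j21.png

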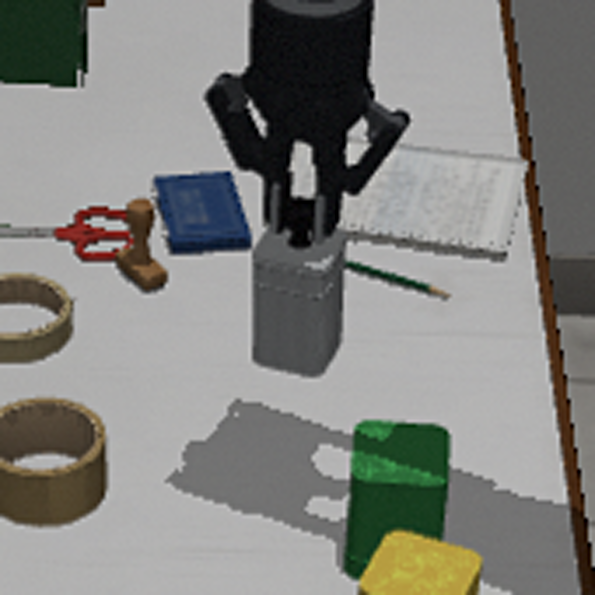

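{"op": "play_rows", "data": {"deltas": [[[0.03,-0.011,0],[0,0,-0.5]],[[0.065,-0.025,0],[0,0,-1]],[[0.1,-0.038,0],[0,0,-2]],[[0.14,-0.053,0],[0,0,-3]],[[0.18,-0.068,0],[0,0,-3.5]]]}}

```text
t: 23.45
eef_pos: [502.6, -36.0, 219.2]
ee_rot: [0.798, 0.603, 0.0, -0.0]
ft_force: [0.5, -0.0, -0.8]
opening: 22.5
```

{"op": "play_rows", "data": {"deltas": [[[0.04,-0.013,0],[0,0,0]],[[0.08,-0.026,0],[0,0,0]],[[0.12,-0.039,0],[0,0,0]],[[0.16,-0.052,0],[0,0,0]],[[0.195,-0.063,0],[0,0,0]]]}}

```text
t: 23.95
eef_pos: [495.3, 169.4, 219.4]
ee_rot: [0.798, 0.603, 0.0, -0.0]
ft_force: [1.0, 0.0, -0.9]
opening: 22.3
```

Run:
```python
from d import *
st();delta([497,287,220],Rt=Rtool(74))
```

```text
t 23.95 p [495.3 169.4 219.4] q [3.070e-01 2.470e-01 1.700e+00 1.000e-03 1.194e+00 5.830e-01] z [ 0.     0.001 -1.   ] xaz 74.2 F [ 1.   0.  -0.9] op 22.3
shift [ 0.1136 -0.0305 -0.0005] rot [-0.   -0.07  0.15]
```

{"op": "play_rows", "data": {"deltas": [[[0.035,-0.009,0],[0,0,0]],[[0.07,-0.018,0],[0,0,0]],[[0.095,-0.026,0],[0,0,0]],[[0.112,-0.03,0],[0,0,0]],[[0.112,-0.03,0],[0,0,0]]]}}

```text
t: 24.45
eef_pos: [497.6, 285.0, 219.3]
ee_rot: [0.797, 0.604, 0.0, -0.0]
ft_force: [0.0, -0.6, -2.2]
opening: 22.3
```

Run:
```python
from d import *
g=grab('wrist','w22.png');f=grab('side','s22.png');cv2.imwrite('pics/j22.png',cv2.resize(f['pixels'][280:450,270:440],None,fx=3.5,fy=3.5,interpolation=cv2.INTER_CUBIC))
st();delta([497,287,220],Rt=Rtool(74))
```

```text
t 24.55 p [497.6 282.7 219.5] q [ 0.497  0.323  1.59  -0.     1.229  0.774] z [-0. -0. -1.] xaz 74.1 F [-0.  -0.3 -1.5] op 22.3
shift [ 0.0039 -0.0017 -0.0005] rot [0.   0.01 0.13]
```

View pics/j22.png

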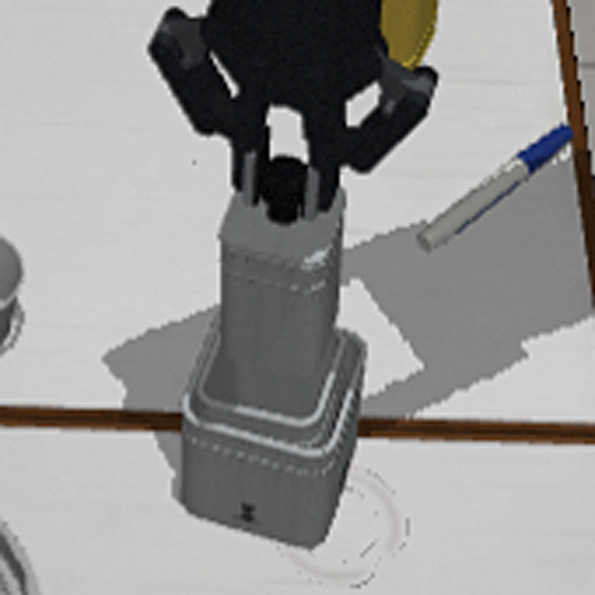

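View pics/w22.png

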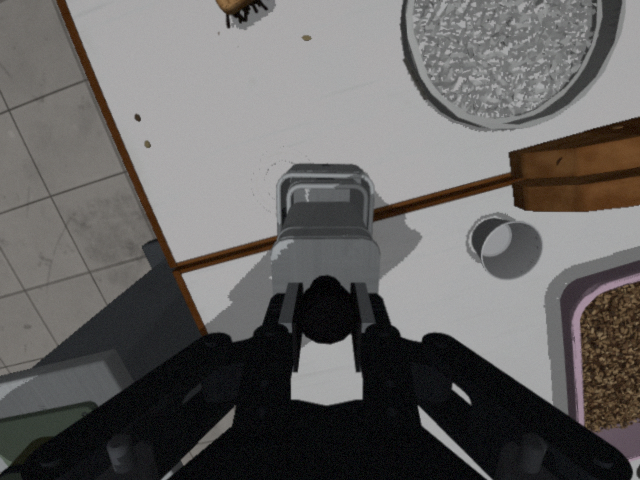

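Run:
```python
from pts import *
from d import *
f=arm.grab_frame('wrist');g=arm.grab_frame('side');st()
cv2.imwrite('pics/w23z.png',np.hstack([cv2.resize(f['pixels'][155:285,260:390],(390,390),interpolation=cv2.INTER_CUBIC),cv2.resize(g['pixels'][330:400,320:380],(400,467),interpolation=cv2.INTER_CUBIC)[:390]]))
```

```text
t 24.65 p [497.7 282.2 219.7] q [0.496 0.322 1.59  0.    1.228 0.774] z [ 0.  0. -1.] xaz 74.0 F [ 1.2 -0.5 -0.7] op 22.6
```

View pics/w23z.png

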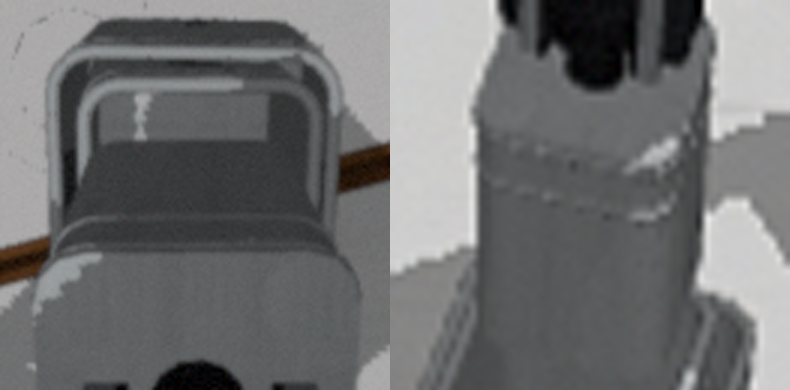

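Run:
```python
from pts import *
f=arm.grab_frame('wrist')
m=np.array([np.cos(np.radians(74)),np.sin(np.radians(74)),0])
for n,x,y,z,h in [('mid',201,78,94,33),('big',193.5,44,85,41),('lid',197.5,251,213,26.5)]:
    P=onz(f,[[260+x/3,155+y/3]],z)[0];print(n,P.round(1),(P-h*m).round(1))
```

```text
mid [509.4 317.5  94. ] [500.3 285.8  94. ]
big [509.6 325.8  85. ] [498.3 286.4  85. ]
lid [505.8 308.8 213. ] [498.5 283.4 213. ]
```

Run:
```python
from h import *
g=arm.grab_frame('side')
print(proj(g,[[498.5,283.4,213],[495.5,283.4,213],[495.5,286.9,94],[500.3,285.8,94],[498,286,94]]))
```

```text
[[350.12744193 338.91061289]
 [351.90435955 338.96679414]
 [349.0945802  383.77264991]
 [346.44936671 383.19203716]
 [347.71703568 383.3226633 ]]
```

{"op": "play_rows", "data": {"deltas": [[[0.0025,-0.0005,0.005],[0,0,0]],[[0.0025,-0.0005,0.015],[0,0,0]],[[0.0025,-0.0005,0.025],[0,0,0]],[[0.0025,-0.0005,0.025],[0,0,0]]]}}

```text
t: 25.15
eef_pos: [496.9, 285.2, 192.5]
ee_rot: [0.798, 0.603, -0.002, -0.0]
ft_force: [0.1, -1.0, -0.6]
opening: 22.3
```

Run:
```python
from d import *
g=grab('wrist');st();f=grab('side')
cv2.imwrite('pics/w24z.png',np.hstack([cv2.resize(g['pixels'][155:285,260:390],(390,390),interpolation=cv2.INTER_CUBIC),cv2.resize(f['pixels'][340:410,320:380],(400,467),interpolation=cv2.INTER_CUBIC)[:390]]))
```

```text
t 25.2 p [497.3 285.5 193.4] q [5.010e-01 3.440e-01 1.627e+00 1.000e-03 1.172e+00 7.780e-01] z [-0.002 -0.    -1.   ] xaz 74.1 F [ 0.4 -0.6 -1.3] op 22.4
```

View pics/w24z.png

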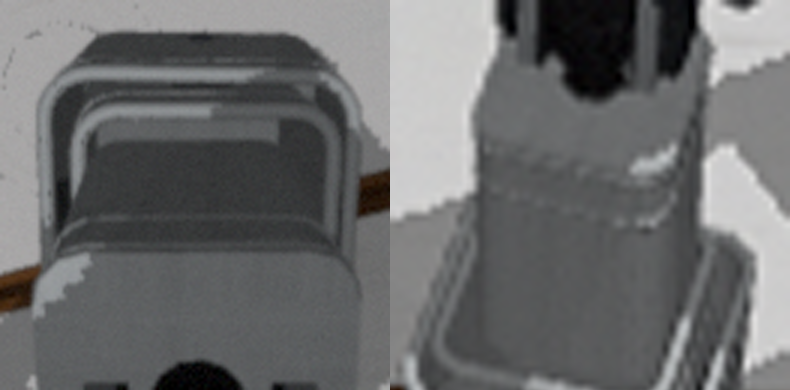

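{"op": "play_rows", "data": {"deltas": [[[0.001,0.003,0],[0,0,0]],[[0.0015,0.004,0.005],[0,0,0]],[[0.0015,0.004,0.012],[0,0,0]],[[0.0015,0.004,0.012],[0,0,0]]]}}

```text
t: 25.65
eef_pos: [501.5, 285.9, 181.5]
ee_rot: [0.798, 0.603, -0.001, -0.0]
ft_force: [-0.3, -0.2, -0.8]
opening: 22.7
```

Run:
```python
from d import *
g=grab('wrist');st();f=grab('side')
cv2.imwrite('pics/w25z.png',np.hstack([cv2.resize(g['pixels'][155:285,260:390],(390,390),interpolation=cv2.INTER_CUBIC),cv2.resize(f['pixels'][340:410,320:380],(400,467),interpolation=cv2.INTER_CUBIC)[:390]]))
```

```text
t 25.7 p [501.7 286.1 182. ] q [4.980e-01 3.590e-01 1.635e+00 1.000e-03 1.149e+00 7.750e-01] z [-0.001  0.    -1.   ] xaz 74.1 F [ 0.5  0.2 -1.1] op 22.3
```

View pics/w25z.png

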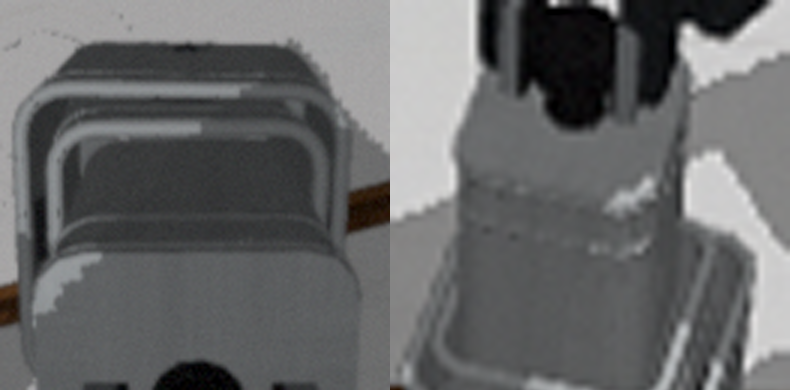

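{"op": "play_rows", "data": {"deltas": [[[0,0,0.01],[0,0,0]],[[0,0,0.02],[0,0,0]],[[0,0,0.03],[0,0,0]],[[0,0,0.04],[0,0,0]],[[0,0,0.05],[0,0,0]]]}}

```text
t: 26.25
eef_pos: [501.7, 286.3, 131.6]
ee_rot: [0.798, 0.603, -0.0, -0.001]
ft_force: [-0.6, 0.6, -0.1]
opening: 22.4
```

{"op": "play_rows", "data": {"deltas": [[[0,0,0.005],[0,0,0]],[[0,0,0.01],[0,0,0]],[[0,0,0.015],[0,0,0]],[[0,0,0.02],[0,0,0]],[[0,0,0.02],[0,0,0]]]}}

```text
t: 26.75
eef_pos: [501.6, 286.2, 112.0]
ee_rot: [0.798, 0.603, -0.0, -0.0]
ft_force: [-2.4, 0.6, -1.2]
opening: 22.4
```

Base is at about 17 mm. The floor is expected at TCP ≈ 102.

{"op": "play_rows", "data": {"deltas": [[[0,0,0.003],[0,0,0]],[[0,0,0.006],[0,0,0]],[[0,0,0.008],[0,0,0]],[[0,0,0.008],[0,0,0]]]}}

```text
t: 27.15
eef_pos: [502.5, 286.3, 104.6]
ee_rot: [0.798, 0.603, 0.001, -0.0]
ft_force: [-2.1, 0.4, -0.9]
opening: 22.5
```

{"op": "play_rows", "data": {"deltas": [[[0,0,0.002],[0,0,0]],[[0,0,0.003],[0,0,0]],[[0,0,0.003],[0,0,0]]]}}

```text
t: 27.45
eef_pos: [502.8, 286.7, 103.9]
ee_rot: [0.798, 0.603, 0.002, -0.0]
ft_force: [-4.9, -1.1, 11.3]
opening: 22.1
```

{"op": "play_rows", "data": {"deltas": [[[0,0,0.002],[0,0,0]],[[0,0,0.004],[0,0,0]],[[0,0,0.004],[0,0,0]]]}}

```text
t: 27.75
eef_pos: [503.2, 287.2, 103.7]
ee_rot: [0.798, 0.602, 0.003, -0.0]
ft_force: [-10.9, -2.5, 30.9]
opening: 22.4
```

{"op": "play_rows", "data": {"deltas": [[[0,0,-0.004],[0,0,0]],[[0,0,-0.006],[0,0,0]],[[0,0,-0.006],[0,0,0]],[[0,0,-0.006],[0,0,0]]], "claw": 0.06}}

```text
t: 28.15
eef_pos: [502.5, 286.2, 103.3]
ee_rot: [0.798, 0.603, 0.0, -0.0]
ft_force: [-0.3, 0.5, -0.5]
opening: 60.1
```

{"op": "play_rows", "data": {"deltas": [[[0,0,-0.02],[0,0,0]],[[0,0,-0.06],[0,0,0]],[[0,0,-0.1],[0,0,0]],[[-0.04,-0.02,-0.12],[0,0,0]],[[-0.09,-0.04,-0.12],[0,0,0]]]}}

```text
t: 28.65
eef_pos: [443.3, 214.5, 226.1]
ee_rot: [0.798, 0.603, 0.004, 0.001]
ft_force: [-0.6, -0.7, 0.4]
opening: 60.0
```

Run:
```python
from d import *
st();f=grab('side','s26.png');g=grab('wrist','w26.png');h=grab('scene','c26.png');st()
cv2.imwrite('pics/j26.png',cv2.resize(f['pixels'][320:440,290:410],(600,600),interpolation=cv2.INTER_CUBIC))
```

```text
t 28.65 p [443.3 214.5 226.1] q [0.427 0.189 1.759 0.    1.186 0.702] z [ 0.007  0.004 -1.   ] xaz 74.2 F [-0.6 -0.7  0.4] op 60.0
t 28.8 p [439.6 211.8 223.4] q [0.425 0.189 1.767 0.    1.186 0.704] z [-0.001  0.    -1.   ] xaz 74.0 F [ 0.3 -0.1 -0.6] op 60.3
```

View pics/j26.png

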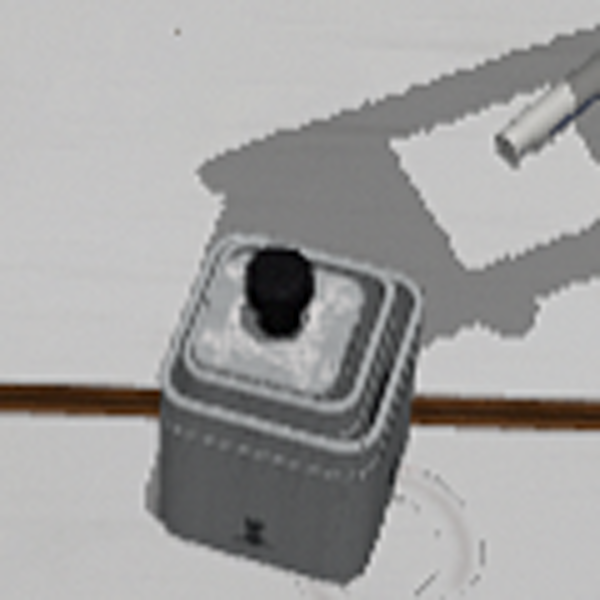

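View pics/w26.png

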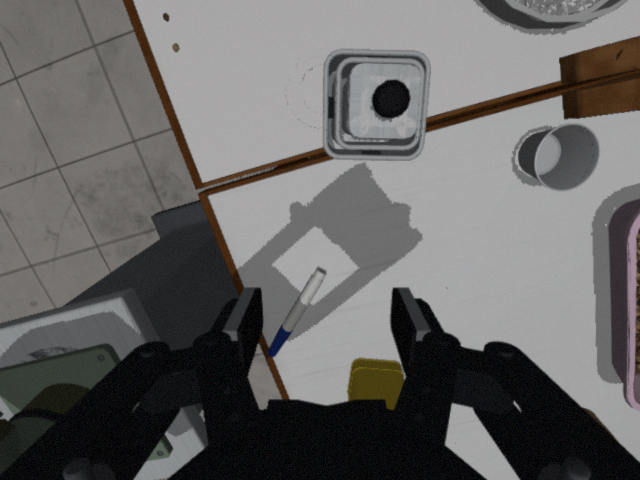

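Run:
```python
from pts import *
from d import *
w=cv2.imread('pics/w26.png');c=cv2.imread('pics/c26.png')
cv2.imwrite('pics/j27.png',np.hstack([cv2.resize(w[35:175,305:445],(400,400),interpolation=cv2.INTER_CUBIC),cv2.resize(c[180:250,205:275],(400,400),interpolation=cv2.INTER_CUBIC)]))
f=arm.grab_frame('side');g=arm.grab_frame('scene');m=lambda im:im
for n,F in (('side',f),('scene',g)):
    im=F['pixels'].max(2)
    print(n,np.argwhere(im<30).shape)
```

```text
side (7975, 2)
scene (6059, 2)
```

View pics/j27.png

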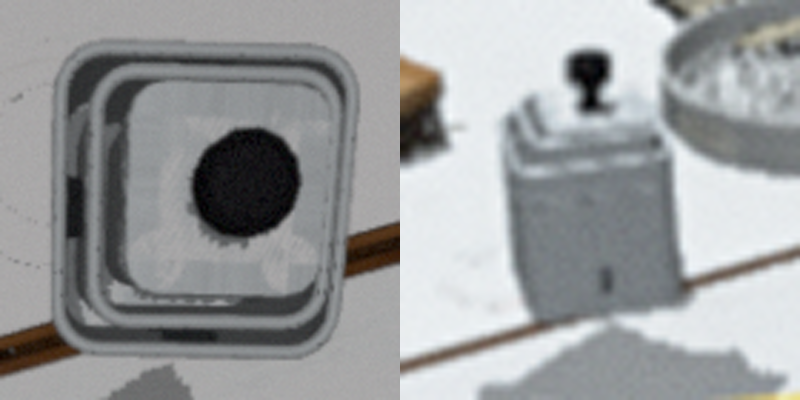

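View pics/c26.png

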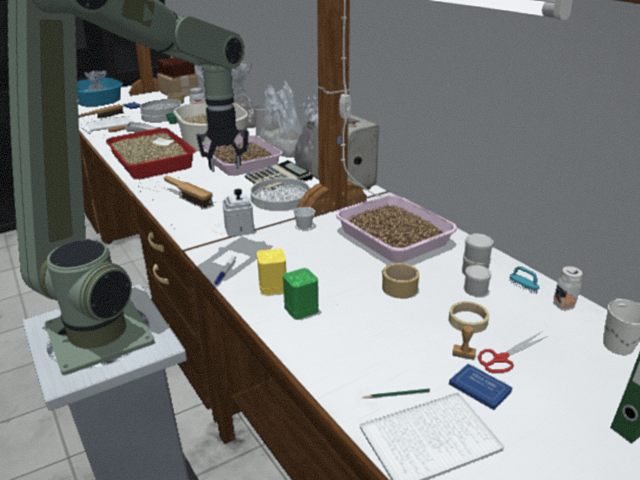

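Run:
```python
from pts import *
from d import *
f=arm.grab_frame('wrist');st()
s=400/140
w=f['pixels'];cv2.imwrite('pics/j28.png',cv2.resize(w[35:175,305:445],(600,600),interpolation=cv2.INTER_CUBIC))
L=[((91,100),(85,290)),((120,325),(300,328)),((334,290),(341,105)),((320,64),(115,62))]
M=[((57,90),(54,320)),((90,353),(300,359)),((338,320),(359,90)),((330,46),(90,41))]
for z in (91,94,97,104): rep('mid%d'%z,f,L,(305,35),z,s)
rep('big',f,M,(305,35),85,s)
rep('lid',f,[((130,110),(126,270)),((150,294),(290,296)),((318,270),(332,110)),((310,82),(150,82))],(305,35),96,s)
```

```text
t 28.95 p [442.4 214.3 223.5] q [4.270e-01 1.930e-01 1.761e+00 1.000e-03 1.186e+00 7.040e-01] z [ 0.001  0.001 -1.   ] xaz 74.1 F [ 0.6  0.4 -0.1] op 59.9
mid91 c [509.3 294.7  91. ] edges [70.4 68.5 66.2 67.6] yaw [73.4 76.2 74.1 72.7]
mid94 c [508.8 294.6  94. ] edges [69.7 67.8 65.5 66.9] yaw [73.4 76.2 74.1 72.7]
mid97 c [508.3 294.5  97. ] edges [68.9 67.  64.7 66.1] yaw [73.4 76.2 74.1 72.7]
mid104 c [507.1 294.4 104. ] edges [67.1 65.3 63.1 64.4] yaw [73.4 76.2 74.1 72.7]
big c [507.  293.9  85. ] edges [82.  83.4 82.1 82.1] yaw [72.7 73.2 73.6 73.3]
lid c [512.4 295.4  96. ] edges [52.5 54.3 53.1 53.3] yaw [73.6 73.  74.7 73.7]
```

View pics/j28.png

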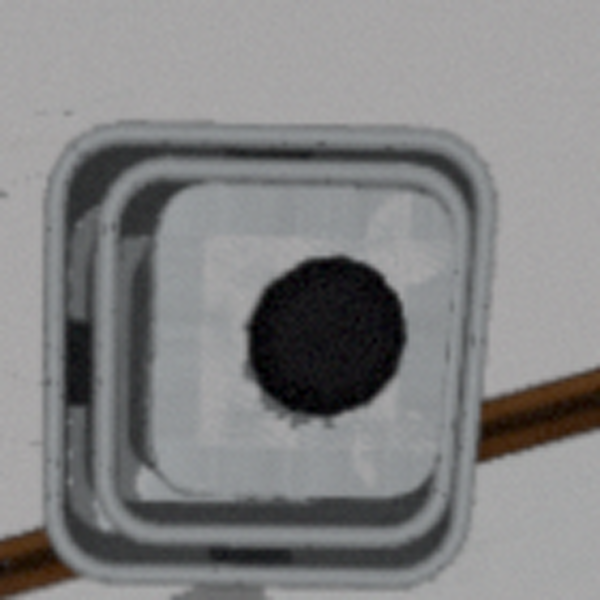

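Run:
```python
from d import *
a=cv2.imread('pics/side0.png').astype(int);f=grab('side','s29.png')
for n,uv in (('cup',(slice(340,390),slice(240,282))),('tape',(slice(210,252),slice(250,295))),('marker',(slice(312,355),slice(385,436))),('stamp',(slice(155,185),slice(290,310)))):
    print(n,np.abs(a[uv]-f['pixels'][uv]).mean().round(1))
st()
print(arm.sign_off())
```

```text
cup 16.4
tape 13.8
marker 31.3
stamp 13.2
t 29.0 p [442.5 214.5 223.4] q [4.270e-01 1.930e-01 1.761e+00 1.000e-03 1.186e+00 7.040e-01] z [ 0.001  0.001 -1.   ] xaz 74.1 F [ 0.3 -0.5 -0.4] op 60.1
the job is handed in; nothing more can be done
None
```

The nest is packed and I handed the job in at about 29 s of the 72 s allowed; no verdict was reported.

**What I did**
- I gripped the upside-down middle pot from above, laid it on its side and regrasped it near the mouth. I then tilted it mouth up and pushed it through the spring leaves to about 41 mm.
- I pushed it home by pressing the fingertips on its rim until it met a firm floor at about 32 N.
- I set the small pot in by its knob and pressed it down to a firm stop at about 31 N, then released it and backed away.

**What the last checks showed**
- **Middle pot:** in the wrist picture it sits about 2 mm off the big pot's centre, and its rim size fits the home height.
- **Small pot:** it sits about 4 mm off the middle pot's centre. It stopped 8 to 10 mm above its pick-up height, against 8 mm expected, so it is home to within about 2 mm.
- **Big pot:** it reads about 3 mm from where it started. That is within measuring error.

**What disagreed or was weak**
- The side and wrist cameras differed by 3 to 5 mm on absolute positions, so I relied on distances measured within one picture.
- I did not measure the pots' tilt directly; they only looked upright.
- The last check on the cup, tape, stamp and marker was a crude picture difference that could not settle anything. The marker's value was the highest, possibly because of the arm's shadow in that area. By eye, all four looked to be in place in the final pictures.

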